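Locate the specimens on the deck and arm the hardness tester

ROBOT

A 6-joint arm with a two-finger parallel gripper is mounted at the origin on the work surface. World frame = base frame: x ahead of the robot, y to its left, z up, the work surface at z = 0. Lengths are in m, angles in rad, forces in N, time in s.
With the tool pointing down it reaches from about 0.35 to 0.775 m from the base axis. Payload 5.5 kg.
Tool frame: the origin (TCP) lies at the very end of the fingers, on their centre line; the grasp point (between the pads) lies grasp_offset behind it (grasp_offset is the distance from the TCP to the grasp point, in m); z points along the fingers, y is the direction in which the jaws open and shut (so a half turn about z gives the same grasp; the last joint's range is limited). The gripper opens to 85 mm and grips with 20 to 120 N. Pads are 22 mm wide; open, the fingers measure 114 mm over their backs; the gripper's body (76 mm by 85 mm) begins 54 mm behind the grasp point. The pads swing forward as they close: fully open they stand 13 mm farther back than shut.
Start: joints at [-1.429, 0.313, 0.046, 1.304, 0, 1.431], TCP at [0.16, -0.552, 0.231] pointing down, gripper open.
Joint ranges: [-2.76, 2.76], [-0.86, 1.69], [-1.03, 1.26], [-2.2, 2.34], [-1.47, 1.5], [-3.14, 3.14]. Speed limits (rad/s): [2.57, 2.57, 3.14, 3.14, 3.14, 3.14].

INTERFACE

Orientations are given as a unit quaternion [x, y, z, w].
In Python, from cell import observe, read_camera, camera_params, finish_job, grasp_offset gives the robot as it stands.
- The arm moves only by the tool jog_arm, never from a script. Its argument "series" is a list of rows, each a list of 6 numbers: the shift along the tool's x, y, z in m, then the turn, a rotation vector about the tool's x, y, z in rad. A call has 1 to 20 rows; each row is the pose to reach, as a shift and turn from the pose measured when the call began, along the tool's axes at that moment; what a row does not reach only later rows make up. A row lasts 1/12 s, in which the tool goes at most 41.7 mm and 7.16 degrees, less where a joint would pass 70% of its speed; a pose out of reach is approached as far as the arm can. A call with a gripper value outside its range is refused whole. "grip" is the finger opening in m, from 0 to 0.0854, set as the call begins (left out, the last holds). The fingers move at their own pace and stop on an object; "force" is the grip in N (left out, the last holds). Time passes only in rows, so rows that repeat a pose let the fingers close. It gives the time, the measured TCP pose, the force and the opening at its end, in the units of the state.
- observe(): the state, without advancing time (a new reading comes with each control period).
- read_camera(name): name is "side" or "top"; returns the picture (420x560x3 uint8, red, green, blue); there is no depth.
- camera_params(name): a dict with "fx", "fy", "cx", "cy" (pixels), "xyz" and "rotation" of the camera in the world. Camera axes: x right, y down, z forward; pixel columns grow to the right and rows downward; lengths in m; the calibration is good to about 2 mm. A picture is of the moment at which its call begins. camera_params takes no time and is no camera call.
- finish_job(): hands the job in, once; it reports no verdict.
The state is a dict: "time_s": time; "joints": joint angles; "qvel": joint speeds; "effort": joint torques, N m; "eef_pos": TCP position; "tool_rot": TCP orientation; "ft_force": force on the tool from outside, world axes, zero at the start; "moment": the same for the moment, N m; "finger_gap": finger opening in m.
Only numpy, scipy, OpenCV 4.12 (cv2) and the standard library are available. Lean on these libraries where they do the work, as an engineer would, in place of code of your own. Each camera call takes 0.05 s, during which the arm holds its last target. There are 200 camera calls.

TASK

Each specimen plate on the loading deck has been laid carelessly across its dowel: nudge every one along, without lifting it high off the deck, until its hole drops over the dowel and it lies flat and straight along its painted lane. Then draw the lock pin out of its bore and hang it by its flange in the side notch, and after that lift the red guard, flip the toggle under it over to the other side and close the guard again. Leave everything else on the bench where it is; if a plate gets knocked off its place, put it right again before you finish.

Things in the scene. Friction and masses are not known exactly. Their poses are not given: they have to be found in the camera images.
- deck: fixed dark steel loading deck, 280 (x) x 400 (y) x 20 mm high; origin at the centre of its underside, x along the lanes (away from the robot), z up; three grey painted lanes 64 mm wide run along its x through the dowels
- dowel1 (a point): foot of a brass dowel, on the deck's top face (20 mm above the table); the dowel is 14 mm in diameter for 10 mm, then tapers to 8 mm at its flat top, 14 mm above this point. Dowels are 130 mm apart along the deck's y; one may have no plate
- dowel2 (a point): foot of a brass dowel, on the deck's top face (20 mm above the table); the dowel is 14 mm in diameter for 10 mm, then tapers to 8 mm at its flat top, 14 mm above this point. Dowels are 130 mm apart along the deck's y; one may have no plate
- dowel3 (a point): foot of a brass dowel, on the deck's top face (20 mm above the table); the dowel is 14 mm in diameter for 10 mm, then tapers to 8 mm at its flat top, 14 mm above this point. Dowels are 130 mm apart along the deck's y; one may have no plate
- plate1: aluminium specimen plate, 120 x 50 x 8 mm, 0.1 to 0.2 kg; origin at the centre of its underside, x along its length, z up through its thickness; one 18 mm through hole on its centre line, 35 mm from the origin towards +x. None when absent. At the start it lies aslant: its hole end rests on top of a dowel beside the hole, its other (-x) end on the deck
- plate2: brass-coloured specimen plate, 120 x 50 x 8 mm, 0.1 to 0.2 kg; origin at the centre of its underside, x along its length, z up through its thickness; one 18 mm through hole on its centre line, 35 mm from the origin towards +x. None when absent. At the start it lies aslant: its hole end rests on top of a dowel beside the hole, its other (-x) end on the deck
- plate3: copper-coloured specimen plate, 120 x 50 x 8 mm, 0.1 to 0.2 kg; origin at the centre of its underside, x along its length, z up through its thickness; one 18 mm through hole on its centre line, 35 mm from the origin towards +x. None when absent. At the start it lies aslant: its hole end rests on top of a dowel beside the hole, its other (-x) end on the deck
- plate1_hole (a point): centre of the hole of plate1, at the underside; level with the dowel's foot when seated
- plate2_hole (a point): centre of the hole of plate2, at the underside; level with the dowel's foot when seated
- plate3_hole (a point): centre of the hole of plate3, at the underside; level with the dowel's foot when seated
- lockpin: lock pin; origin on its axis at the flange's underside, z up. Below: steel shank 11 mm across, 50 mm long. Above: flange 28 mm across, 6 mm thick, then an upright orange knob 22 mm across, 30 mm high. At the start it stands in a 15 mm upright bore at the centre of the fixed green lock block (60 x 60 x 70 mm high), flange resting on the block's top
- notch (a point): where the pin is to hang, on the top face of a steel fork on the lock block's -x side, level with the block's top (70 mm above the table), 10 mm thick. Its slot, 15 mm wide and open above and below, ends 12 mm from here towards the block and is open at its -x end, 42 mm from here. x points to the bore, 58 mm away; z up
- guard_hinge (a point): middle of the red guard's hinge, on the top face of the fixed green arming box (150 x 120 x 60 mm high). Axes are the box's: x away from the robot, y along the hinge line, z up; the box's centre is 30 mm from here towards -x
- guard_fin (a point): point in the black fin on the guard, to pinch from above along box y; fin 22 mm (x) x 14 mm (y) x 26 mm high, this point 11 mm below its top; at the guard's front (-x) end. When shut it lies 68 mm to -x of the hinge and 65 mm up. The guard is a red hood, 80 x 78 x 50 mm high, open underneath
- guard (a joint): opening angle of the guard, rad: 0 shut, 1.75 fully back; turns about the hinge, front end up and over to +x; a stiff hinge, it stays at any angle (about 1 N at the fin)
- toggle_pivot (a point): pivot of the toggle, on top of the arming box, under the guard; the toggle is a 10 mm rod with a 14 mm white ball, ball centre 36 mm from the pivot
- toggle (a joint): toggle angle, rad: 0 = off, leaning 0.45 rad to the box's -y; 0.9 = on, leaning 0.45 rad to the box's +y; stays where it is left, about 1 N at the ball to move
- testblock: bystander: brass hardness test block, disc 60 mm across, 16 mm high
- taperoll: bystander: paper roll, 90 mm across, 40 mm high
- driver: bystander: screwdriver, 150 mm long, lying
- cleaner: bystander: blue bottle, 56 mm across, 120 mm high, standing
- spanner: bystander: spanner, 170 mm long, lying
- cup: bystander: white mug, 80 mm across, 90 mm high
Mind the look-alikes: they are no part of the job. What is shaped like the part that bears guard_hinge but purple is not meant.

How it is judged:
By the outcome, as a careful person would: the job done as asked, in the order asked, and still so for the second after the job is handed in, with the robot touching nothing.
Of plate1, plate2, plate3 only 2 to 3 are there at a start; the rules pass over those that are not, and their reading is None.
At some moment in a run one of plate1, plate2, plate3 may be knocked a few centimetres aside while the robot is not near it.
It also fails if it takes over 210 s, if anything falls off the work surface, if the arm or the gripper's body presses on something with over 40 N, if the wrist force passes 120 N, or if a joint passes its speed limit or range.

## Working session

There is one attempt and no reset: what is moved stays moved. The work goes in short steps, Python scripts to look and compute and a tool call to move; the robot and the scene stay as the last step left them, time stands still between calls to the robot, and variables do not carry over. Pictures are saved under pics/ and viewed, about 12 in all and at most 16, crops included, and the job is handed in when it is done.

Besides the shell and the picture viewer there is one more tool, called after "Call:" as a command line: name --pt "numbers of a row" for each row, then --argument value for the rest. jog_arm: Moves the arm, as the interface text tells. Its arguments: {"type":"object","properties":{"series":{"type":"array","items":{"type":"array","items":{"type":"number"}}},"grip":{"type":"number"},"force":{"type":"number"}},"required":["series"]}

```bash
ls; mkdir -p pics; python3 - <<'E'
from cell import *
import cv2
print(observe(), grasp_offset)
for n in ("top","side"):
    cv2.imwrite(f"pics/{n}0.png", read_camera(n)[:,:,::-1]); print(n,camera_params(n))
E
```

```text
pics
{'time_s': 0.0, 'joints': array([-1.42859603e+00,  3.13961647e-01,  4.49494734e-02,  1.30362641e+00,
        1.15470291e-07,  1.43117950e+00]), 'qvel': array([-0.00196152,  0.00095232,  0.00043425, -0.00318529,  0.00167612,
       -0.00041471]), 'effort': array([ 9.71045392e-05, -4.80629718e+01,  2.98529935e+01,  1.93756842e-02,
       -2.46558402e-04, -2.45243612e-06]), 'eef_pos': array([ 0.15981304, -0.55178584,  0.23041888]), 'tool_rot': array([ 9.90088384e-01,  1.40442670e-01, -1.13211743e-06, -9.21129592e-04]), 'ft_force': array([ 0.56283454, -0.04725552,  0.00579874]), 'moment': array([ 0.01033026, -0.01319019,  0.06242979]), 'finger_gap': 0.08537738946727515} 0.0187
top {'fx': 488.38658160878157, 'fy': 488.38658160878157, 'cx': 284.7432518819697, 'cy': 205.05131098474038, 'xyz': array([ 0.3528989 , -0.02361789,  1.49454706]), 'rotation': array([ 0.71303259, -0.69887028,  0.03649606, -0.04281247])}
side {'fx': 404.4650289594131, 'fy': 404.4650289594131, 'cx': 280.71066647734466, 'cy': 213.40405525735963, 'xyz': array([0.41578131, 0.73446654, 0.81464639]), 'rotation': array([-0.0504695 ,  0.91947173, -0.3889755 ,  0.02688184])}
```

View pics/top0.png

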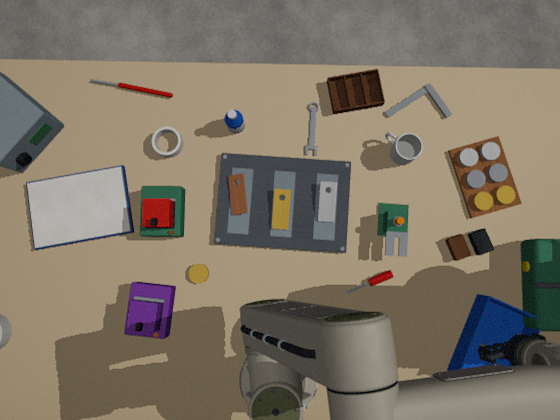

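View pics/side0.png

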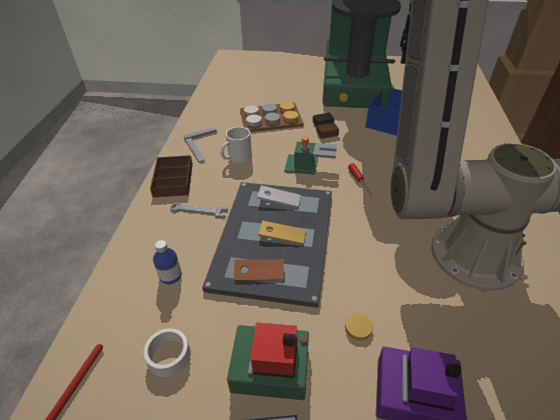

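The top picture shows the deck at about (283,203), with copper at (237,194), brass at (281,208) and aluminium at (326,202). The lock block is at (394,218), with its fork pointing down the image. The green arming box with the red guard is at (162,211), and the purple look-alike at (150,310) is not meant. The other orange or red things are the screwdrivers at (145,89) and (370,281). I'll take a close crop to check.

```bash
cat > h.py <<'E'
import numpy as np, cv2
from scipy.spatial.transform import Rotation as R
from cell import *
def cam(n):
    p=camera_params(n); return p,R.from_quat(p["rotation"]).as_matrix()
def w(n,u,v,z):
    p,M=cam(n); d=M@np.array([(u-p["cx"])/p["fx"],(v-p["cy"])/p["fy"],1])
    return p["xyz"]+d*(z-p["xyz"][2])/d[2]
def px(n,P):
    p,M=cam(n); c=M.T@(np.asarray(P)-p["xyz"]); return np.array([p["fx"]*c[0]/c[2]+p["cx"],p["fy"]*c[1]/c[2]+p["cy"]])
def tri(a,b):  # top px, side px
    A=[];B=[]
    for n,(u,v) in (("top",a),("side",b)):
        p,M=cam(n); d=M@np.array([(u-p["cx"])/p["fx"],(v-p["cy"])/p["fy"],1]); d/=np.linalg.norm(d)
        Q=np.eye(3)-np.outer(d,d); A.append(Q);B.append(Q@p["xyz"])
    x=np.linalg.lstsq(np.vstack(A),np.hstack(B),rcond=None)[0]
    return x, [px("top",x)-a, px("side",x)-b]
def crop(n,name,u0,v0,u1,v1,s):
    im=read_camera(n); cv2.imwrite(f"pics/{name}.png",cv2.resize(im[v0:v1,u0:u1,::-1],None,fx=s,fy=s,interpolation=cv2.INTER_CUBIC)); return im
E
python3 - <<'E'
from h import *
a=crop("top","deckt",210,145,360,260,5)
b=crop("side","decks",205,175,340,300,4)
# composite of lock + box from both
t=read_camera("top");s=read_camera("side")
f=lambda i,u,v:cv2.resize(i[v:v+65,u:u+85,::-1],(400,300),interpolation=cv2.INTER_CUBIC)
g=lambda i,u,v:cv2.resize(i[v:v+75,u:u+100,::-1],(400,300),interpolation=cv2.INTER_CUBIC)
cv2.imwrite("pics/comp.png",np.vstack([np.hstack([f(t,120,180),f(t,355,198)]),np.hstack([g(s,225,320),g(s,270,120)])]))
E
```

```text
(no output)
```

View pics/deckt.png

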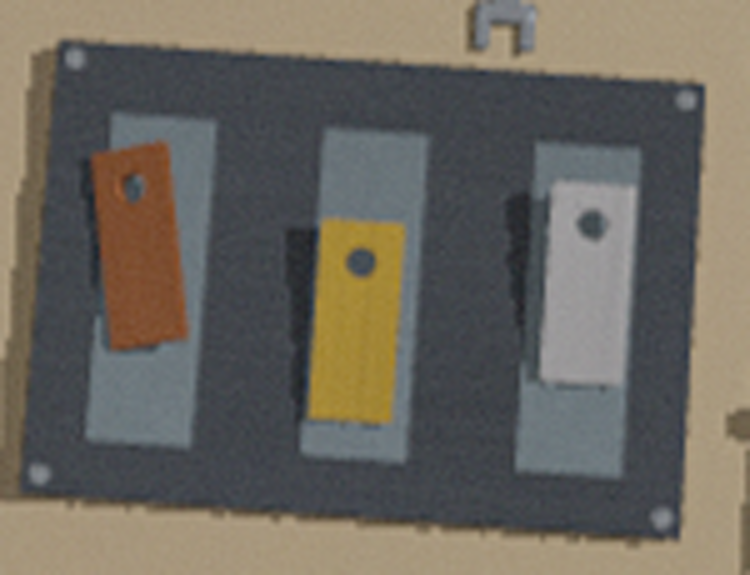

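View pics/decks.png

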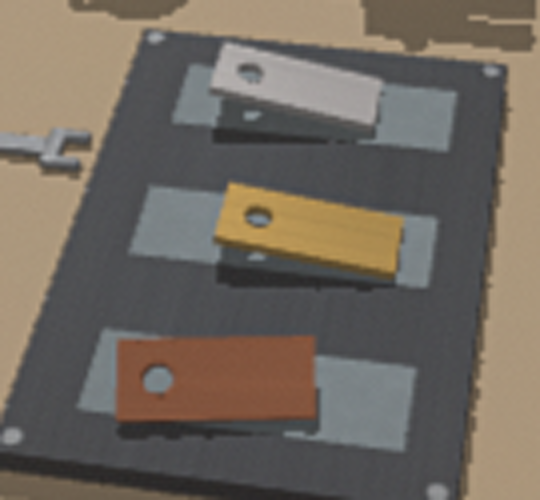

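View pics/comp.png

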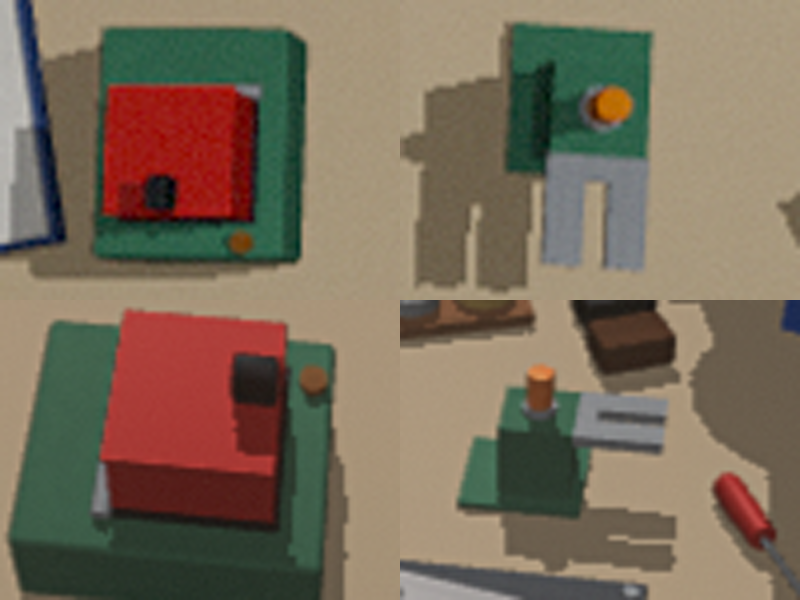

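```bash
cat >> h.py <<'E'
def T(u,v): return (210+(u+.5)/5-.5,145+(v+.5)/5-.5)
def S(u,v): return (205+(u+.5)/4-.5,175+(v+.5)/4-.5)
E
python3 - <<'E'
from h import *
np.set_printoptions(precision=4,suppress=True)
c=[w("top",*T(*q),.02)[:2] for q in ((62,41),(705,86),(680,541),(22,490))]
print("deck corners",c)
O=np.mean(c,axis=0); ex=(c[0]+c[1]-c[2]-c[3]); th=np.arctan2(ex[1],ex[0]); ey=(c[0]+c[3]-c[1]-c[2]); print(O,th,np.arctan2(-ey[0],ey[1]), np.linalg.norm(ex)/2,np.linalg.norm(ey)/2)
D=lambda p: np.array([[np.cos(th),np.sin(th)],[-np.sin(th),np.cos(th)]])@(np.asarray(p)[:2]-O)
for L in (((110,113),(216,120),(192,446),(87,440)),((325,127),(430,133),(405,464),(301,453)),((535,142),(642,148),(623,478),(515,471))):
    q=[D(w("top",*T(*a),.02)) for a in L]; print("lane",np.mean(q,axis=0),np.round(q,3).tolist())
for n,tp,sd in (("alu",[(550,180),(638,183),(622,382),(540,380),(592,224)],[(212,85),(228,42),(382,80),(377,122),(250,73)]),
 ("brass",[(322,218),(405,223),(392,422),(308,418),(361,262)],[(215,236),(230,182),(402,215),(397,266),(258,217)]),
 ("cop",[(92,155),(165,142),(187,338),(110,350),(132,186)],[(118,415),(118,340),(315,335),(315,410),(157,380)])):
    for a,b in zip(tp,sd):
        x,e=tri(T(*a),S(*b)); print(n,x,"deck",D(x),e[0])
C=lambda u,v,u0,v0,s:(u0+(u+.5)/s-.5,v0+(v+.5)/s-.5)
f=400/85;g=4
print("fin",tri(C(160,193,120,180,f),C(255,380-300,225,320,g)))
print("knob",tri(C(612,105-0,0,0,1) and C(612-400,105,355,198,f),C(540-400,375-300,270,120,g)))
for h,q in (("box",[(103,28),(290,32),(285,258),(96,256)]),):
    z=[w("top",*C(*a,120,180,f),.06) for a in q];print(z,np.mean(z,axis=0))
z=[w("top",*C(a-400,b,355,198,f),.07) for a,b in ((514,25),(652,33),(646,158),(550,153),(542,263),(580,265),(587,180),(606,182),(605,268),(642,270))];print("lock",np.array(z))
E
```

```text
deck corners [array([0.677 , 0.1877]), array([ 0.6563, -0.2079]), array([ 0.3783, -0.1944]), array([0.4008, 0.2023])]
[ 0.5281 -0.0031] -0.05049857453267171 -0.054510001343650444 0.2774580594905113 0.39669413803522774
lane [-0.0039  0.1312] [[0.096, 0.165], [0.096, 0.1], [-0.104, 0.098], [-0.105, 0.162]]
lane [-0.0037  0.0006] [[0.097, 0.033], [0.098, -0.032], [-0.106, -0.031], [-0.103, 0.032]]
lane [-0.004  -0.1294] [[0.096, -0.096], [0.097, -0.162], [-0.105, -0.162], [-0.105, -0.097]]
alu [ 0.5887 -0.1118  0.0512] deck [ 0.0661 -0.1056] [0.0245 0.7458]
alu [ 0.587  -0.1648  0.0472] deck [ 0.0669 -0.1586] [0.0325 1.29  ]
alu [ 0.4707 -0.1581  0.0259] deck [-0.0495 -0.1577] [-0.0221  0.7119]
alu [ 0.4705 -0.1085  0.0297] deck [-0.0522 -0.1082] [-0.0244  0.7496]
alu [ 0.5647 -0.1379  0.0419] deck [ 0.0434 -0.1328] [0.01   0.5143]
brass [0.5653 0.0243 0.0417] deck [0.0358 0.0292] [0.014  0.5089]
brass [ 0.5629 -0.0256  0.0421] deck [ 0.0359 -0.0208] [0.0133 0.5753]
brass [ 0.445  -0.02    0.0283] deck [-0.0822 -0.0212] [-0.0133  0.2766]
brass [0.4454 0.0303 0.033 ] deck [-0.0843  0.029
[... 338 characters left out ...]
053  0.2049]
cop [0.5834 0.1399 0.035 ] deck [0.0481 0.1456] [0.026  0.5557]
fin (array([0.4537, 0.3594, 0.1228]), [array([-0.0476,  0.7854]), array([-1.1801, -0.1896])])
knob (array([ 0.472 , -0.3384,  0.1018]), [array([-0.0109,  0.5043]), array([-0.4561, -0.0616])])
[array([0.5644, 0.4184, 0.06  ]), array([0.5642, 0.2998, 0.06  ]), array([0.4215, 0.2966, 0.06  ]), array([0.4203, 0.415 , 0.06  ])] [0.4926 0.3574 0.06  ]
lock [[ 0.525  -0.285   0.07  ]
 [ 0.5217 -0.3707  0.07  ]
 [ 0.4437 -0.3664  0.07  ]
 [ 0.4456 -0.3071  0.07  ]
 [ 0.3777 -0.302   0.07  ]
 [ 0.377  -0.3254  0.07  ]
 [ 0.4294 -0.3299  0.07  ]
 [ 0.4284 -0.3416  0.07  ]
 [ 0.3755 -0.3407  0.07  ]
 [ 0.3747 -0.3634  0.07  ]]
```

The crops confirm it: three plates on three dowels, an orange knob in the green lock block at about (395,220), and the red guard with a black fin at about (154,221) on the green box. The copper plate is rolled, with its -y edge up.

The dowels share one deck x, and I put it 35 mm to +x of the lane centre. I'll start with the brass plate.

```bash
cat >> h.py <<'E'
def go(x,y,z,yaw=None,tilt=None):
    o=observe(); M=R.from_quat(o["tool_rot"])
    yaw0=np.arctan2(M.as_matrix()[1,0],M.as_matrix()[0,0])
    t=R.from_matrix([[np.cos(yaw0 if yaw is None else yaw),np.sin(yaw0 if yaw is None else yaw),0],[np.sin(yaw0 if yaw is None else yaw),-np.cos(yaw0 if yaw is None else yaw),0],[0,0,-1]])
    if tilt is not None: t=R.from_rotvec(tilt)*t
    d=M.inv().apply(np.array([x,y,z])-o["eef_pos"]); r=(M.inv()*t).as_rotvec()
    print("t",round(o["time_s"],2),"at",np.round(o["eef_pos"],4),"yaw",round(yaw0,3),"row",np.round(np.r_[d,r],4).tolist())
E
python3 -c "
from h import *
go(.505,.002,.14,-.05)"
```

```text
t 0.3 at [ 0.1599 -0.5522  0.231 ] yaw 0.282 row [0.4856, -0.4363, 0.0913, -0.0006, 0.0, 0.3318]
```

Call:
jog_arm --pt "0.4856 -0.4363 0.0913 0 0 0.3318" --pt "0.4856 -0.4363 0.0913 0 0 0.3318" --pt "0.4856 -0.4363 0.0913 0 0 0.3318" --pt "0.4856 -0.4363 0.0913 0 0 0.3318" --pt "0.4856 -0.4363 0.0913 0 0 0.3318" --pt "0.4856 -0.4363 0.0913 0 0 0.3318" --pt "0.4856 -0.4363 0.0913 0 0 0.3318" --pt "0.4856 -0.4363 0.0913 0 0 0.3318" --pt "0.4856 -0.4363 0.0913 0 0 0.3318" --pt "0.4856 -0.4363 0.0913 0 0 0.3318" --pt "0.4856 -0.4363 0.0913 0 0 0.3318" --pt "0.4856 -0.4363 0.0913 0 0 0.3318" --pt "0.4856 -0.4363 0.0913 0 0 0.3318" --pt "0.4856 -0.4363 0.0913 0 0 0.3318" --pt "0.4856 -0.4363 0.0913 0 0 0.3318" --pt "0.4856 -0.4363 0.0913 0 0 0.3318" --pt "0.4856 -0.4363 0.0913 0 0 0.3318" --pt "0.4856 -0.4363 0.0913 0 0 0.3318" --pt "0.4856 -0.4363 0.0913 0 0 0.3318" --pt "0.4856 -0.4363 0.0913 0 0 0.3318" --grip 0.085

```text
time_s: 1.97
eef_pos: [0.5045, 0.0012, 0.1401]
tool_rot: [1.0, -0.026, -0.0, -0.0]
ft_force: [-0.4, -0.7, 0.6]
finger_gap: 0.0847
```

```bash
python3 -c "
from h import *
go(.505,.002,.14,-.05)
go(.505,.002,.025,-.05)"
```

```text
t 1.97 at [0.5045 0.0012 0.1401] yaw -0.051 row [0.0005, -0.0009, 0.0001, -0.0003, 0.0004, -0.0013]
t 1.97 at [0.5045 0.0012 0.1401] yaw -0.051 row [0.0005, -0.0008, 0.1151, -0.0003, 0.0004, -0.0013]
```

Yaw is right; now descend and then grip at 20 N.

Call:
jog_arm --pt "0.0005 -0.001 0.04 0 0 0" --pt "0.0005 -0.001 0.08 0 0 0" --pt "0.0005 -0.001 0.1 0 0 0" --pt "0.0005 -0.001 0.115 0 0 0" --pt "0.0005 -0.001 0.115 0 0 0" --pt "0.0005 -0.001 0.115 0 0 0"

```text
time_s: 2.47
eef_pos: [0.5041, 0.001, 0.025]
tool_rot: [1.0, -0.027, -0.001, -0.0]
ft_force: [0.3, -0.7, -0.1]
finger_gap: 0.0854
```

Call:
jog_arm --pt "0 0 0 0 0 0" --pt "0 0 0 0 0 0" --pt "0 0 0 0 0 0" --pt "0 0 0 0 0 0" --pt "0 0 0 0 0 0" --pt "0 0 0 0 0 0" --grip 0.04 --force 20

```text
time_s: 2.97
eef_pos: [0.5052, 0.0006, 0.0265]
tool_rot: [1.0, -0.027, 0.0, 0.0]
ft_force: [-1.0, -1.2, 6.9]
finger_gap: 0.0491
```

```bash
python3 - <<'E'
from h import *
o=observe();print(o["finger_gap"],o["ft_force"]);e=o["eef_pos"]
go(e[0]+.0191,e[1]-.0045,e[2],-.0525)
t=crop("top","a1",210,145,360,260,5);s=crop("side","a2",205,175,340,300,5)
a=cv2.imread("pics/a1.png");b=cv2.imread("pics/a2.png")
cv2.imwrite("pics/a3.png",np.hstack([cv2.resize(a,(420,322)),cv2.resize(b,(348,322))]))
E
```

```text
0.049097361046864456 [-1.03945383 -1.16903186  6.93810375]
t 2.97 at [0.5052 0.0006 0.0265] yaw -0.054 row [0.0193, 0.0035, 0.0, 0.0007, -0.0006, -0.0012]
```

Call:
jog_arm --pt "0 0 -0.002 0 0 0" --pt "0.005 0.001 -0.002 0 0 0" --pt "0.01 0.002 -0.002 0 0 0" --pt "0.015 0.003 -0.002 0 0 0" --pt "0.0193 0.0035 -0.002 0 0 0" --pt "0.0193 0.0035 -0.002 0 0 0" --pt "0.0193 0.0035 -0.002 0 0 0"

```text
time_s: 3.65
eef_pos: [0.5245, -0.004, 0.0281]
tool_rot: [1.0, -0.027, 0.0, 0.0]
ft_force: [0.0, -0.5, -1.5]
finger_gap: 0.049
```

Call:
jog_arm --pt "0 0 0 0 0 0" --pt "0 0 0 0 0 0" --pt "0 0 0 0 0 0" --grip 0.065

```text
time_s: 3.9
eef_pos: [0.5244, -0.004, 0.0282]
tool_rot: [1.0, -0.027, 0.0, 0.0]
ft_force: [0.5, 1.0, 0.0]
finger_gap: 0.0651
```

```bash
python3 - <<'E'
from h import *
o=observe();print(o["finger_gap"],o["ft_force"],o["eef_pos"])
t=crop("top","a1",210,145,360,260,5);s=crop("side","a2",205,175,340,300,5)
a=cv2.imread("pics/a1.png");b=cv2.imread("pics/a2.png")
cv2.imwrite("pics/a3.png",np.hstack([cv2.resize(a,(420,322)),cv2.resize(b,(348,322))]))
E
```

```text
0.06509953451819576 [0.52235419 0.96594241 0.02640266] [ 0.52440367 -0.00398238  0.02823026]
```

View pics/a3.png

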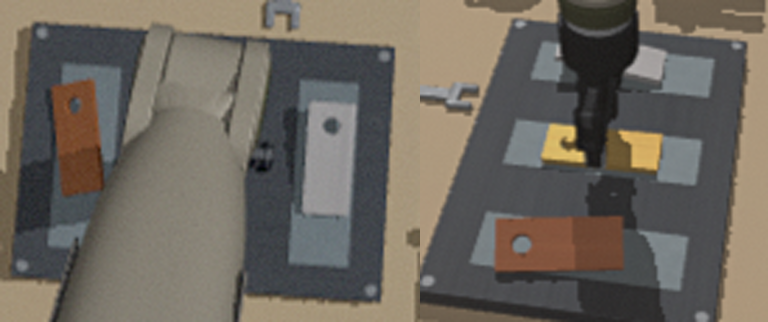

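Brass looks flat now, with the dowel showing in its hole at (568,143) in the side half. Next is the aluminium plate.

```bash
python3 - <<'E'
from h import *
go(.5298,-.136,.09,-.047)
E
```

```text
t 4.0 at [ 0.5244 -0.004   0.0283] yaw -0.054 row [0.0125, 0.1316, -0.0616, 0.0007, -0.0003, -0.0068]
```

Call:
jog_arm --pt "0 0 -0.04 0 0 0" --pt "0 0 -0.0616 0 0 0" --pt "0.004 0.04 -0.0616 0 0 -0.0068" --pt "0.008 0.08 -0.0616 0 0 -0.0068" --pt "0.0125 0.1166 -0.0616 0 0 -0.0068" --pt "0.0125 0.1316 -0.0616 0 0 -0.0068" --pt "0.0125 0.1316 -0.0616 0 0 -0.0068" --pt "0.0125 0.1316 -0.03 0 0 -0.0068" --pt "0.0125 0.1316 -0.01 0 0 -0.0068" --pt "0.0125 0.1316 0.0 0 0 -0.0068" --pt "0.0125 0.1316 0.0 0 0 -0.0068" --pt "0.0125 0.1316 0.0 0 0 -0.0068" --grip 0.085

```text
time_s: 5.0
eef_pos: [0.5295, -0.1353, 0.0283]
tool_rot: [1.0, -0.023, -0.0, 0.0]
ft_force: [-0.3, -0.1, 0.4]
finger_gap: 0.0852
```

Call:
jog_arm --pt "0 0 0 0 0 0" --pt "0 0 0 0 0 0" --pt "0 0 0 0 0 0" --pt "0 0 0 0 0 0" --pt "0 0 0 0 0 0" --pt "0 0 0 0 0 0" --grip 0.04 --force 20

```text
time_s: 5.5
eef_pos: [0.5304, -0.1354, 0.0295]
tool_rot: [1.0, -0.023, 0.001, 0.0]
ft_force: [-0.2, 1.1, 6.1]
finger_gap: 0.0493
```

```bash
python3 - <<'E'
from h import *
t=crop("top","b1",210,145,360,260,5)
o=observe();e=o["eef_pos"]
go(e[0]-.0124,e[1]+.004,e[2],-.0525)
E
```

```text
t 5.55 at [ 0.5304 -0.1354  0.0295] yaw -0.046 row [-0.0126, -0.0034, -0.0, 0.0004, -0.0013, 0.0065]
```

View pics/b1.png

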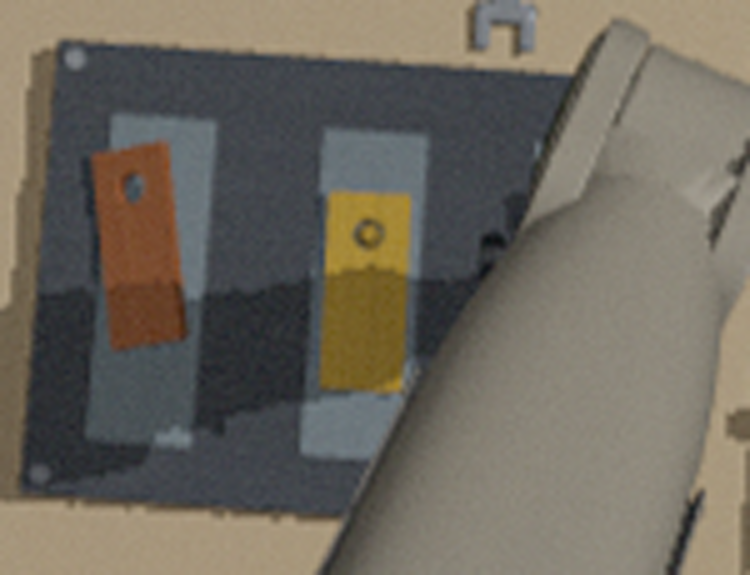

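The brass plate is seated, with the dowel ring at crop (369,233). That pixel refines the dowel line.

```bash
python3 - <<'E'
from h import *
d=w("top",*T(369,233),.034)[:2];u=np.array([.0525,.9986])
print(d,d+.13*u,d-.13*u)
for n,q,z in(("alu",(591.5,224),.04),("cop",(132,186),.036)): print(n,w("top",*T(*q),z))
E
```

```text
[ 0.55935369 -0.00394087] [0.56617869 0.12587713] [ 0.55252869 -0.13375887]
alu [ 0.56656142 -0.13765793  0.04      ]
cop [0.58498312 0.13995167 0.036     ]
```

Call:
jog_arm --pt "0 0 -0.002 0 0 0" --pt "-0.005 -0.001 -0.002 0 0 0" --pt "-0.01 -0.002 -0.002 0 0 0" --pt "-0.0145 -0.0032 -0.002 0 0 0.0065" --pt "-0.0145 -0.0032 -0.002 0 0 0.0065" --pt "-0.0145 -0.0032 -0.002 0 0 0.0065"

```text
time_s: 6.05
eef_pos: [0.5153, -0.1313, 0.0312]
tool_rot: [1.0, -0.026, 0.0, 0.0]
ft_force: [0.3, -0.6, -1.0]
finger_gap: 0.049
```

Call:
jog_arm --pt "0 0 0 0 0 0" --pt "0 0 0 0 0 0" --pt "0 0 0 0 0 0" --pt "0 0 -0.04 0 0 0" --pt "0 0 -0.062 0 0 0" --pt "0 0 -0.062 0 0 0" --grip 0.07

```text
time_s: 6.55
eef_pos: [0.5187, -0.1327, 0.0981]
tool_rot: [1.0, -0.026, 0.004, 0.002]
ft_force: [0.3, -1.7, 0.9]
finger_gap: 0.0702
```

```bash
python3 - <<'E'
from h import *
o=observe()
# copper geometry from top view: centre & yaw
q=[w("top",*T(*a),z)[:2] for a,z in (((92,155),.028),((165,142),.042),((187,338),.042),((110,350),.028))]
c=np.mean(q,axis=0); d=q[0]+q[1]-q[2]-q[3]; yaw=np.arctan2(d[1],d[0]); print(c,yaw)
go(c[0],c[1],.09,yaw)
crop("side","b2",205,175,340,300,4)
E
```

```text
[0.54869395 0.13511281] 0.1323434345101044
t 6.55 at [ 0.5187 -0.1327  0.0981] yaw -0.053 row [0.0158, -0.269, 0.0074, 0.0037, -0.0081, -0.185]
```

View pics/b2.png

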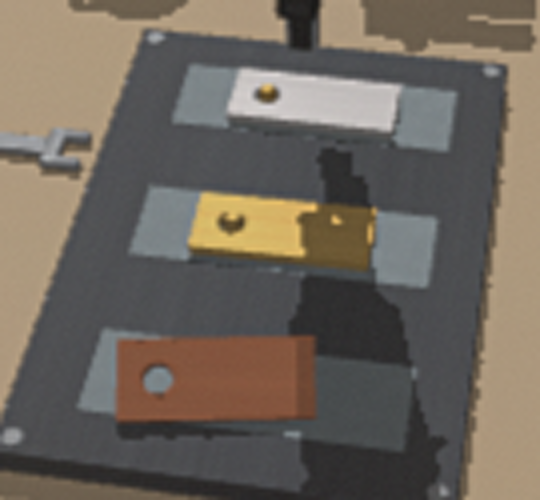

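Aluminium is seated, with its dowel visible at crop (266,92). Now the copper plate.

Call:
jog_arm --pt "0 -0.04 0 0 0 -0.02" --pt "0.003 -0.08 0 0.0037 -0.008 -0.06" --pt "0.006 -0.12 0 0.0037 -0.008 -0.1" --pt "0.01 -0.16 0 0.0037 -0.008 -0.15" --pt "0.0158 -0.2 0 0.0037 -0.008 -0.185" --pt "0.0158 -0.24 0 0.0037 -0.008 -0.185" --pt "0.0158 -0.269 0.007 0.0037 -0.008 -0.185" --pt "0.0158 -0.269 0.007 0.0037 -0.008 -0.185" --pt "0.0158 -0.269 0.007 0.0037 -0.008 -0.185" --grip 0.085

```text
time_s: 7.35
eef_pos: [0.5466, 0.137, 0.087]
tool_rot: [0.998, 0.068, -0.002, -0.0]
ft_force: [0.5, -0.6, -0.8]
finger_gap: 0.0852
```

```bash
python3 - <<'E'
from h import *
go(.5487,.1351,.028,.132)
E
```

```text
t 7.35 at [0.5466 0.137  0.087 ] yaw 0.136 row [0.0021, 0.0022, 0.059, -0.0008, 0.0043, 0.0039]
```

Call:
jog_arm --pt "0.002 0.002 0.03 0 0.004 0.004" --pt "0.002 0.002 0.05 0 0.004 0.004" --pt "0.002 0.002 0.059 0 0.004 0.004" --pt "0.002 0.002 0.059 0 0.004 0.004" --pt "0.002 0.002 0.059 0 0.004 0.004"

```text
time_s: 7.77
eef_pos: [0.5483, 0.1343, 0.0278]
tool_rot: [0.998, 0.065, -0.001, -0.0]
ft_force: [0.5, -0.6, 0.0]
finger_gap: 0.085
```

Call:
jog_arm --pt "0 0 0 0 0 0" --pt "0 0 0 0 0 0" --pt "0 0 0 0 0 0" --pt "0 0 0 0 0 0" --pt "0 0 0 0 0 0" --pt "0 0 0 0 0 0" --grip 0.04 --force 20

```text
time_s: 8.27
eef_pos: [0.5491, 0.1342, 0.0289]
tool_rot: [0.998, 0.065, 0.0, -0.0]
ft_force: [-0.3, -1.7, 6.2]
finger_gap: 0.0399
```

```bash
python3 - <<'E'
from h import *
o=observe();e=o["eef_pos"];print(o["finger_gap"],o["ft_force"])
# hole expected 35mm ahead of measured centre; target with yaw -.0525
h=np.array([.5842,.1400]);yw=.132;M=np.array([[np.cos(yw),np.sin(yw)],[-np.sin(yw),np.cos(yw)]])
r=M@(h-e[:2]);print("hole in tool",r); r[1]=0 if abs(r[1])<.003 else r[1]
a=-.0525;t=np.array([.5662,.1259])-np.array([[np.cos(a),-np.sin(a)],[np.sin(a),np.cos(a)]])@r
print(t);go(t[0],t[1],e[2]+.002,a)
crop("side","c0",205,175,340,300,4)
E
```

```text
0.03990280884645485 [-0.26208319 -1.66752592  6.2422654 ]
hole in tool [0.03551446 0.00117853]
[0.53073447 0.12776365]
t 8.27 at [0.5491 0.1342 0.0289] yaw 0.13 row [-0.0191, 0.0039, -0.002, -0.0002, -0.0003, 0.1828]
```

View pics/c0.png

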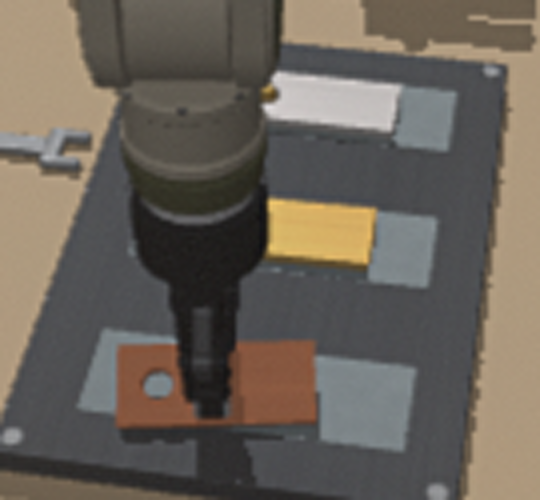

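The opening reads 0.0399, so nothing is held: the +y finger slid over the low edge. I'll open, go lower and close again.

Call:
jog_arm --pt "0 0 0 0 0 0" --pt "0 0 0 0 0 0" --pt "0 0 0 0 0 0" --pt "0 0 0 0 0 0" --pt "0 0 0.004 0 0 0" --pt "0 0 0.0065 0 0 0" --pt "0 0 0.0065 0 0 0" --grip 0.08

```text
time_s: 8.9
eef_pos: [0.5484, 0.1341, 0.0214]
tool_rot: [0.998, 0.065, -0.001, -0.0]
ft_force: [0.2, 0.5, 0.1]
finger_gap: 0.0804
```

Call:
jog_arm --pt "0 0 0 0 0 0" --pt "0 0 0 0 0 0" --pt "0 0 0 0 0 0" --pt "0 0 0 0 0 0" --pt "0 0 0 0 0 0" --pt "0 0 0 0 0 0" --grip 0.04

```text
time_s: 9.4
eef_pos: [0.5484, 0.1344, 0.0218]
tool_rot: [0.998, 0.065, -0.0, -0.0]
ft_force: [-2.2, 1.5, 4.5]
finger_gap: 0.0465
```

Call:
jog_arm --pt "0 0 -0.002 0 0 0" --pt "-0.005 0.001 -0.002 0 0 0.045" --pt "-0.01 0.002 -0.002 0 0 0.09" --pt "-0.015 0.003 -0.002 0 0 0.14" --pt "-0.018 0.0039 -0.002 0 0 0.1828" --pt "-0.018 0.0039 -0.002 0 0 0.1828" --pt "-0.018 0.0039 -0.002 0 0 0.1828"

```text
time_s: 9.98
eef_pos: [0.5259, 0.0927, 0.0232]
tool_rot: [1.0, 0.003, -0.005, -0.018]
ft_force: [-11.6, 7.5, 8.9]
finger_gap: 0.0402
```

Call:
jog_arm --pt "0 0 0 0 0 0" --pt "0 0 0 0 0 0" --pt "0 0 0 0 0 0" --pt "0 0 0 0 0 0" --grip 0.06

```text
time_s: 10.32
eef_pos: [0.5267, 0.0924, 0.0233]
tool_rot: [1.0, 0.003, -0.005, -0.017]
ft_force: [0.4, 0.4, 0.5]
finger_gap: 0.06
```

```bash
python3 - <<'E'
from h import *
crop("side","c1",205,175,340,300,4)
go(.5307,.1278,.0225,-.0525)
E
```

```text
t 10.37 at [0.5267 0.0924 0.0233] yaw 0.006 row [0.0042, -0.0353, 0.002, -0.0345, 0.0105, 0.0585]
```

View pics/c1.png

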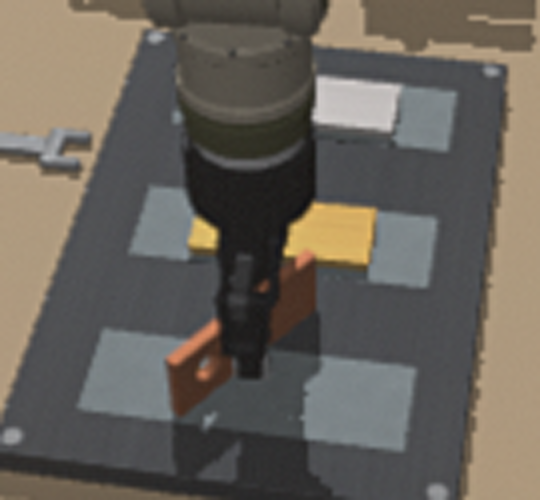

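The copper plate was flipped up on edge and now stands diagonally between the fingers, from about (170,380) to (315,270). I'll raise straight up, move aside and look.

Call:
jog_arm --pt "0 0 -0.008 0 0 0" --pt "0 0 -0.016 0 0 0" --pt "0 0 -0.024 0 0 0" --pt "0 0 -0.032 0 0 0" --pt "0 0 -0.04 0 0 0" --pt "0 0 -0.05 0 0 0" --pt "0 0 -0.06 0 0 0" --pt "0 0 -0.08 0 0 0" --pt "0 0 -0.12 0 0 0" --pt "-0.04 0 -0.14 0 0 0" --pt "-0.08 0.0 -0.15 0 0 0" --pt "-0.12 0.0 -0.15 0 0 0" --pt "-0.14 0.0 -0.15 0 0 0" --pt "-0.15 0 -0.15 0 0 0" --pt "-0.15 0 -0.15 0 0 0"

```text
time_s: 11.62
eef_pos: [0.3765, 0.0864, 0.1755]
tool_rot: [1.0, 0.003, -0.004, -0.017]
ft_force: [-0.1, -0.1, -0.4]
finger_gap: 0.06
```

```bash
python3 - <<'E'
from h import *
crop("top","d1",210,145,360,260,5);crop("side","d2",205,175,340,300,5)
a=cv2.imread("pics/d1.png");b=cv2.imread("pics/d2.png")
cv2.imwrite("pics/d3.png",np.hstack([a[:,:400],b[150:150+475,:400] if 0 else cv2.resize(b[150:,:],(400,int(475*400/675)))[:,:].copy() if 0 else np.vstack([b[150:625,:400],np.zeros((100,400,3),np.uint8)])]))
E
```

```text
(no output)
```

View pics/d3.png

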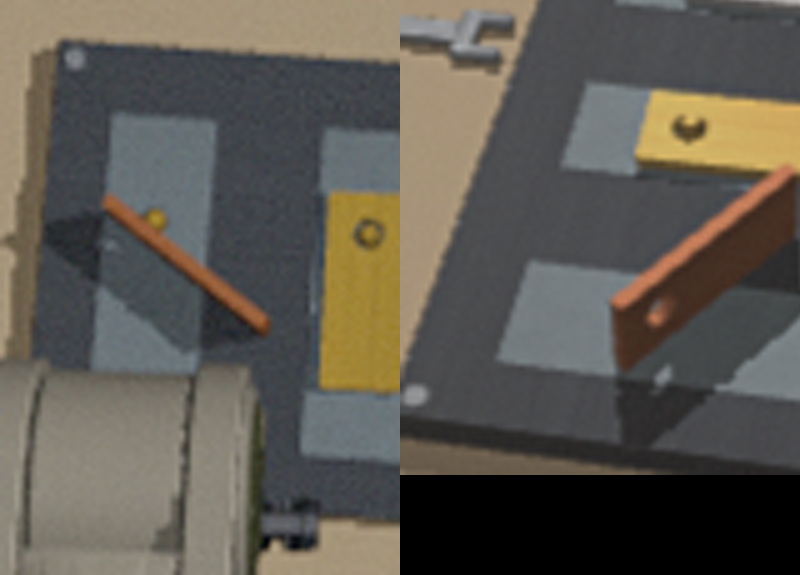

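The plate is standing on its long edge on the deck. The dowel is free at crop (155,218), and the plate's top edge runs from (105,198) to (268,328). Its original -y edge is now on top.

I'll pinch it across its thickness, slide it beside the dowel, align it and tilt it down over the dowel.

```bash
python3 - <<'E'
from h import *
im=read_camera("top")[145:260,210:300].astype(int)
m=((im[:,:,0]>120)&(im[:,:,0]-im[:,:,2]>70)&(im[:,:,0]-im[:,:,1]>50)).astype(np.uint8)
n,l,s,c=cv2.connectedComponentsWithStats(m); k=1+np.argmax(s[1:,4]); print(s[k],c[k])
p=np.argwhere(l==k)[:,::-1].astype(np.float32); r=cv2.minAreaRect(p); b=cv2.boxPoints(r); print(r)
b=sorted(b.tolist()); a0=np.mean(b[:2],axis=0);a1=np.mean(b[2:],axis=0)
P=[w("top",210+q[0],145+q[1],.069)[:2] for q in (a0,a1)]
C=(P[0]+P[1])/2; d=P[0]-P[1]; yaw=np.arctan2(d[1],d[0]); print(P,C,np.linalg.norm(d),yaw)
print("hole at",C+.035*d/np.linalg.norm(d))
go(C[0],C[1],.14,yaw)
E
```

```text
[21 40 32 25 72] [36.29166667 52.34722222]
((36.256099700927734, 52.30488204956055), (39.199615478515625, 2.0302581787109375), 38.65980529785156)
[array([0.5697039 , 0.15086392]), array([0.49879586, 0.05855661])] [0.53424988 0.10471026] 0.11639841327677146 0.915765239714924
hole at [0.55557132 0.13246628]
t 11.77 at [0.38   0.0862 0.1752] yaw 0.006 row [0.1546, -0.0164, 0.0347, -0.0356, -0.009, -0.9099]
```

Call:
jog_arm --pt "0.0 0 0.0 0 0 -0.12" --pt "0.03 0 0.01 -0.0356 -0.009 -0.24" --pt "0.06 0 0.02 -0.0356 -0.009 -0.36" --pt "0.1 -0.01 0.03 -0.0356 -0.009 -0.48" --pt "0.13 -0.0164 0.0347 -0.0356 -0.009 -0.6" --pt "0.1546 -0.0164 0.0347 -0.0356 -0.009 -0.72" --pt "0.1546 -0.0164 0.0347 -0.0356 -0.009 -0.84" --pt "0.1546 -0.0164 0.0347 -0.0356 -0.009 -0.91" --pt "0.1546 -0.0164 0.0347 -0.0356 -0.009 -0.91" --pt "0.1546 -0.0164 0.0347 -0.0356 -0.009 -0.91" --pt "0.1546 -0.0164 0.0347 -0.0356 -0.009 -0.91" --grip 0.05

```text
time_s: 12.68
eef_pos: [0.5347, 0.1047, 0.1395]
tool_rot: [0.897, 0.441, -0.0, -0.0]
ft_force: [0.8, -0.2, 0.9]
finger_gap: 0.0501
```

```bash
python3 - <<'E'
from h import *
go(.5342,.1047,.055,.916)
E
```

```text
t 12.68 at [0.5347 0.1047 0.1395] yaw 0.914 row [-0.0003, -0.0004, 0.0845, -0.0003, 0.0003, -0.0021]
```

Call:
jog_arm --pt "0 0 0.03 0 0 0" --pt "0 0 0.05 0 0 0" --pt "0 0 0.07 0 0 0" --pt "0 0 0.0845 0 0 0" --pt "0 0 0.0845 0 0 0" --pt "0 0 0.0845 0 0 0"

```text
time_s: 13.18
eef_pos: [0.5341, 0.1046, 0.0546]
tool_rot: [0.898, 0.441, -0.001, -0.0]
ft_force: [-1.0, 0.3, 0.6]
finger_gap: 0.0501
```

Call:
jog_arm --pt "0 0 0 0 0 0" --pt "0 0 0 0 0 0" --pt "0 0 0 0 0 0" --pt "0 0 0 0 0 0" --pt "0 0 0 0 0 0" --pt "0 0 0 0 0 0" --pt "0 0 0 0 0 0" --pt "0 0 0 0 0 0" --grip 0.0 --force 40

```text
time_s: 13.85
eef_pos: [0.5347, 0.1049, 0.0559]
tool_rot: [0.898, 0.441, -0.0, -0.0]
ft_force: [-1.4, 0.8, 6.0]
finger_gap: 0.007
```

```bash
python3 - <<'E'
from h import *
o=observe();e=o["eef_pos"];print(o["finger_gap"],o["ft_force"])
a=-.0525;ux=np.array([np.cos(a),np.sin(a)]);uy=np.array([-np.sin(a),np.cos(a)])
t=np.array([.5662,.1259])-.035*ux+.026*uy
print(t);go(t[0],t[1],e[2]+.003,a)
E
```

```text
0.007044332143541932 [-1.41231692  0.80722238  5.95216597]
[0.5326126  0.15370083]
t 13.85 at [0.5347 0.1049 0.0559] yaw 0.913 row [0.0374, -0.0315, -0.003, -0.0004, 0.0001, 0.9658]
```

Gripped at 7 mm. Move 3 mm up and to +y, then turn parallel to the lane.

Call:
jog_arm --pt "0 0 -0.003 0 0 0" --pt "0.012 -0.01 -0.003 0 0 0" --pt "0.024 -0.02 -0.003 0 0 0" --pt "0.0374 -0.0315 -0.003 0 0 0" --pt "0.0374 -0.0315 -0.003 0 0 0.08" --pt "0.0374 -0.0315 -0.003 0 0 0.18" --pt "0.0374 -0.0315 -0.003 0 0 0.28" --pt "0.0374 -0.0315 -0.003 0 0 0.38" --pt "0.0374 -0.0315 -0.003 0 0 0.48" --pt "0.0374 -0.0315 -0.003 0 0 0.58" --pt "0.0374 -0.0315 -0.003 0 0 0.68" --pt "0.0374 -0.0315 -0.003 0 0 0.78" --pt "0.0374 -0.0315 -0.003 0 0 0.88" --pt "0.0374 -0.0315 -0.003 0 0 0.966" --pt "0.0374 -0.0315 -0.003 0 0 0.966" --pt "0.0374 -0.0315 -0.003 0 0 0.966" --pt "0.0374 -0.0315 -0.003 0 0 0.966"

```text
time_s: 15.27
eef_pos: [0.5338, 0.107, 0.0614]
tool_rot: [1.0, 0.01, 0.001, -0.03]
ft_force: [-3.2, 36.0, 11.7]
finger_gap: 0.007
```

```bash
python3 - <<'E'
from h import *
o=observe();e=o["eef_pos"];print(o["finger_gap"],o["ft_force"],o["joints"])
go(.5326,.1537,e[2],-.0525)
# find copper top edge
im=read_camera("top")[145:260,210:300].astype(int)
m=((im[:,:,0]>100)&(im[:,:,0]-im[:,:,2]>50)&(im[:,:,0]-im[:,:,1]>40)).astype(np.uint8)
n,l,s,c=cv2.connectedComponentsWithStats(m); print(s[1:],c[1:])
crop("side","e1",205,175,340,300,4)
# tilt waypoints: rotate plate about its bottom edge line (pivot 35mm below tcp+...)
a=-.0525;ux=np.array([np.cos(a),np.sin(a),0]);L=e[2]-.023
piv=e-np.array([0,0,L])
for th in (.2,.4,.6,.8,.9,1.0):
    r=R.from_rotvec(ux*th) ; p=piv+r.apply([0,0,L])
    M=R.from_quat(o["tool_rot"]); d=M.inv().apply(p-e-np.array([0,0,.003])); q=(M.inv()*r*M).as_rotvec()
    print(th,np.round(np.r_[d,q],4).tolist(),np.round(p,3))
E
```

```text
0.007016569518850764 [-3.21378302 36.03139669 11.67375066] [ 0.01712875  0.36048598 -0.32683509  0.88142006  0.05953462  3.13839663]
t 15.27 at [0.5338 0.107  0.0614] yaw 0.02 row [-0.0003, -0.0466, 0.0028, -0.0596, -0.0001, 0.0729]
[] []
0.2 [-0.0006, 0.0078, 0.0033, 0.1995, 0.0146, -0.0004] [0.533 0.099 0.061]
0.4 [-0.0011, 0.0152, 0.0051, 0.3989, 0.0291, -0.0008] [0.533 0.092 0.058]
0.6 [-0.0016, 0.0221, 0.0084, 0.5984, 0.0437, -0.0013] [0.533 0.085 0.055]
0.8 [-0.002, 0.0283, 0.013, 0.7979, 0.0582, -0.0017] [0.532 0.08  0.05 ]
0.9 [-0.0022, 0.031, 0.0157, 0.8976, 0.0655, -0.0019] [0.532 0.077 0.047]
1.0 [-0.0024, 0.0334, 0.0187, 0.9973, 0.0728, -0.0021] [0.532 0.075 0.044]
```

View pics/e1.png

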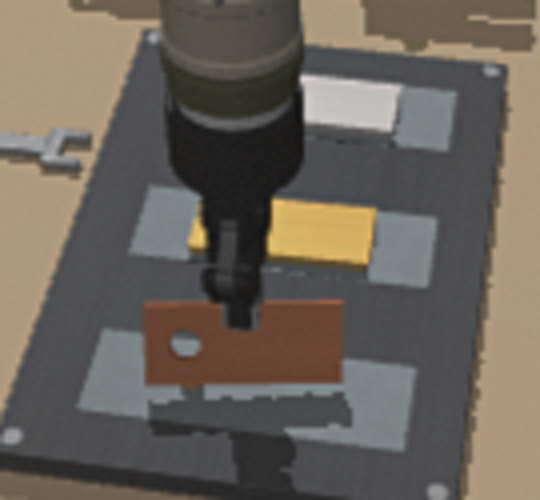

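Joint 6 is at 3.138, right at its range limit, which explains both the earlier failed drag and this position. Here the tool has to be used half-turned (q6 near 0.3). I'll set the plate down upright, release it, turn the tool over and grip again.

Call:
jog_arm --pt "0 0 0 0 0 -0.02" --pt "0 0 0.002 -0.03 0 -0.03" --pt "0 0 0.003 -0.0596 0 -0.03" --pt "0 0 0.005 -0.0596 0 -0.03" --pt "0 0 0.005 -0.0596 0 -0.03" --pt "0 0 0.005 -0.0596 0 -0.03"

```text
time_s: 15.87
eef_pos: [0.5344, 0.1142, 0.0602]
tool_rot: [1.0, 0.029, 0.004, -0.007]
ft_force: [-8.2, 19.3, 20.9]
finger_gap: 0.007
```

```bash
python3 - <<'E'
from h import *
o=observe();print(o["finger_gap"],o["ft_force"],o["joints"][4:])
go(.53,.107,.0559,.05)
E
```

```text
0.00704796918868051 [-8.22846195 19.32039549 20.93619767] [0.01366478 3.13920319]
t 15.87 at [0.5344 0.1142 0.0602] yaw 0.058 row [-0.0049, 0.007, 0.0042, -0.0137, -0.0076, 0.0084]
```

Call:
jog_arm --pt "0 0.003 -0.002 0 0 -0.03" --pt "0 0.006 -0.002 -0.013 0 -0.06" --pt "0 0.009 0 -0.013 0 -0.06" --pt "0 0.009 0.002 -0.013 0 -0.06" --pt "0 0.009 0.002 -0.013 0 -0.06"

```text
time_s: 16.28
eef_pos: [0.5348, 0.1115, 0.0614]
tool_rot: [0.998, 0.062, 0.005, -0.007]
ft_force: [-8.2, 18.3, 19.6]
finger_gap: 0.0069
```

```bash
python3 - <<'E'
from h import *
o=observe();print(o["finger_gap"],o["ft_force"],o["joints"])
go(.53,.107,.0559,.1)
E
```

```text
0.006897637798521964 [-8.23845958 18.3004971  19.61359991] [ 0.05068446  0.3606766  -0.3251786   0.87443177  0.01419068  3.06832086]
t 16.28 at [0.5348 0.1115 0.0614] yaw 0.124 row [-0.0053, 0.0039, 0.0054, -0.0135, -0.0114, 0.024]
```

Call:
jog_arm --pt "0 0 -0.005 0 0 0" --pt "0 0 -0.01 -0.0135 -0.01 0" --pt "0 0 -0.015 -0.0135 -0.01 0" --pt "0 0 -0.015 -0.0135 -0.01 0" --pt "0 0 -0.015 -0.0135 -0.01 0"

```text
time_s: 16.7
eef_pos: [0.5349, 0.111, 0.0765]
tool_rot: [0.998, 0.062, 0.001, 0.0]
ft_force: [0.3, -0.0, -1.4]
finger_gap: 0.0059
```

```bash
python3 - <<'E'
from h import *
o=observe();print(o["finger_gap"],o["ft_force"],o["moment"],o["joints"])
go(.53,.107,.0559,.1)
im=read_camera("side"); hsv=cv2.cvtColor(im,cv2.COLOR_RGB2HSV)
m=((hsv[:,:,0]<12)&(hsv[:,:,1]>90)&(hsv[:,:,2]>60)).astype(np.uint8); m[:,:205]=0;m[:,340:]=0;m[:175]=0;m[300:]=0
n,l,s,c=cv2.connectedComponentsWithStats(m); k=1+np.argmax(s[1:,4]); ys,xs=np.where(l==k)
print(s[k]); p=np.c_[xs,ys].astype(np.float32); h=cv2.convexHull(p); print(cv2.approxPolyDP(h,2,True)[:,0].tolist())
E
```

```text
0.005898267890725643 [ 0.33510557 -0.03986692 -1.44616756] [-0.00257498  0.0594296  -0.01784561] [ 5.79086843e-02  3.52941323e-01 -2.94204500e-01  9.21445803e-01
 -3.37728749e-04  3.07573797e+00]
t 16.7 at [0.5349 0.111  0.0765] yaw 0.124 row [-0.0054, 0.0034, 0.0206, 0.0005, -0.0022, 0.0238]
[238 247  51  17 684]
[[288.0, 249.0], [286.0, 263.0], [239.0, 262.0], [238.0, 247.0]]
```

```bash
python3 - <<'E'
from h import *
o=observe();e=o["eef_pos"];a=.124;ux=np.array([np.cos(a),np.sin(a),0])
for zt in (.07,.085,.0905):
  print(zt,[np.round(px("side",[*(e+s*.06*ux)[:2],z]),1).tolist() for s in (1,-1) for z in (zt,zt-.05)])
crop("side","f1",205,175,340,300,4)
E
```

```text
0.07 [[239.3, 253.0], [241.0, 266.0], [289.2, 252.3], [289.1, 265.4]]
0.085 [[238.8, 248.9], [240.5, 262.2], [289.2, 248.2], [289.2, 261.5]]
0.0905 [[238.6, 247.4], [240.3, 260.8], [289.3, 246.7], [289.2, 260.1]]
```

View pics/f1.png

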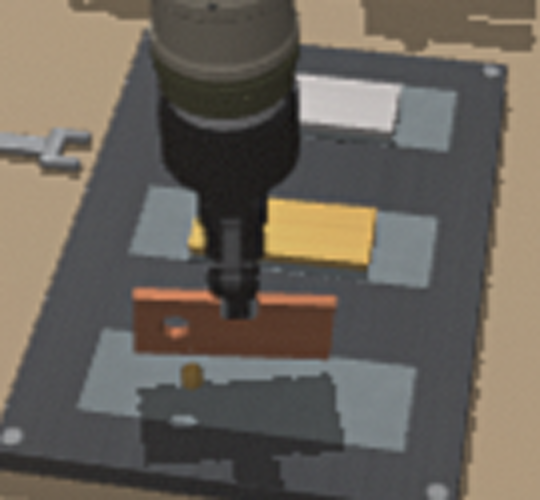

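The plate is held upright just above the dowel, which is free at (190,377). I'll move it clear in -x, set it down standing and release.

Call:
jog_arm --pt "-0.01 0.002 0 0 0 0" --pt "-0.02 0.004 0 0 0 0" --pt "-0.03 0.006 0 0 0 0" --pt "-0.0463 0.0073 0 0 0 0" --pt "-0.0463 0.0073 0.006 0 0 0" --pt "-0.0463 0.0073 0.011 0 0 0" --pt "-0.0463 0.0073 0.015 0 0 0" --pt "-0.0463 0.0073 0.018 0 0 0" --pt "-0.0463 0.0073 0.018 0 0 0" --pt "-0.0463 0.0073 0.018 0 0 0"

```text
time_s: 17.63
eef_pos: [0.4925, 0.0985, 0.061]
tool_rot: [0.998, 0.062, 0.003, -0.0]
ft_force: [-5.6, 1.6, 24.0]
finger_gap: 0.0067
```

```bash
python3 - <<'E'
from h import *
o=observe();print(o["finger_gap"],o["ft_force"],o["moment"]);go(.49,.098,.056,.124)
im=read_camera("side"); hsv=cv2.cvtColor(im,cv2.COLOR_RGB2HSV)
m=((hsv[:,:,0]<12)&(hsv[:,:,1]>90)&(hsv[:,:,2]>60)).astype(np.uint8); m[:,:205]=0;m[:,350:]=0;m[:175]=0;m[300:]=0
n,l,s,c=cv2.connectedComponentsWithStats(m); k=1+np.argmax(s[1:,4]); ys,xs=np.where(l==k)
p=np.c_[xs,ys].astype(np.float32); h=cv2.convexHull(p); print(cv2.approxPolyDP(h,2,True)[:,0].tolist())
e=o["eef_pos"];a=.124;ux=np.array([np.cos(a),np.sin(a),0])
print([np.round(px("side",[*(e+s*.06*ux)[:2],z]),1).tolist() for s in (1,-1) for z in (.07,.02)])
E
```

```text
0.006715642717684509 [-5.56920444  1.62670918 24.01765091] [ 0.30307242  1.26464366 -0.01211271]
t 17.63 at [0.4925 0.0985 0.061 ] yaw 0.124 row [-0.0025, 0.0002, 0.0049, -0.0003, -0.0068, -0.0004]
[[305.0, 264.0], [259.0, 264.0], [257.0, 250.0], [305.0, 249.0]]
[[257.4, 250.5], [258.4, 263.6], [307.1, 249.8], [306.4, 262.9]]
```

It is standing on the deck. Release it and rise, then turn the tool half a turn and grip again.

Call:
jog_arm --pt "0 0 0 0 0 0" --pt "0 0 0 0 0 0" --pt "0 0 0 0 0 0" --pt "0 0 0 0 0 0" --pt "0 0 -0.01 0 0 0" --pt "0 0 -0.03 0 0 0" --pt "0 0 -0.06 0 0 0" --pt "0 0 -0.08 0 0 0" --pt "0 0 -0.08 0 0 0" --grip 0.05

```text
time_s: 18.43
eef_pos: [0.4947, 0.0985, 0.1456]
tool_rot: [0.998, 0.062, 0.007, -0.0]
ft_force: [0.1, 0.6, -0.0]
finger_gap: 0.0501
```

Call:
jog_arm --pt "0 0 0 0 0 -0.1" --pt "0 0 0 0 0 -0.2" --pt "0 0 0 0 0 -0.3" --pt "0 0 0 0 0 -0.4" --pt "0 0 0 0 0 -0.5" --pt "0 0 0 0 0 -0.6" --pt "0 0 0 0 0 -0.7" --pt "0 0 0 0 0 -0.8" --pt "0 0 0 0 0 -0.9" --pt "0 0 0 0 0 -1.0" --pt "0 0 0 0 0 -1.1" --pt "0 0 0 0 0 -1.2" --pt "0 0 0 0 0 -1.3" --pt "0 0 0 0 0 -1.4" --pt "0 0 0 0 0 -1.5" --pt "0 0 0 0 0 -1.57" --pt "0 0 0 0 0 -1.57"

```text
time_s: 19.85
eef_pos: [0.4944, 0.0984, 0.1452]
tool_rot: [0.662, 0.75, 0.005, 0.004]
ft_force: [0.0, 0.0, -0.4]
finger_gap: 0.0503
```

Call:
jog_arm --pt "0 0 0 0 0 -0.1" --pt "0 0 0 0 0 -0.2" --pt "0 0 0 0 0 -0.3" --pt "0 0 0 0 0 -0.4" --pt "0 0 0 0 0 -0.5" --pt "0 0 0 0 0 -0.6" --pt "0 0 0 0 0 -0.7" --pt "0 0 0 0 0 -0.8" --pt "0 0 0 0 0 -0.9" --pt "0 0 0 0 0 -1.0" --pt "0 0 0 0 0 -1.1" --pt "0 0 0 0 0 -1.2" --pt "0 0 0 0 0 -1.3" --pt "0 0 0 0 0 -1.4" --pt "0 0 0 0 0 -1.5" --pt "0 0 0 0 0 -1.57" --pt "0 0 0 0 0 -1.57"

```text
time_s: 21.27
eef_pos: [0.4941, 0.0984, 0.1449]
tool_rot: [-0.062, 0.998, 0.0, 0.006]
ft_force: [-1.2, 0.0, -0.2]
finger_gap: 0.0501
```

```bash
python3 - <<'E'
from h import *
o=observe();print(o["joints"])
go(.4925,.0985,.055,.124+np.pi)
im=read_camera("side"); hsv=cv2.cvtColor(im,cv2.COLOR_RGB2HSV)
m=((hsv[:,:,0]<12)&(hsv[:,:,1]>90)&(hsv[:,:,2]>60)).astype(np.uint8); m[:,:205]=0;m[:,350:]=0;m[:175]=0;m[300:]=0
n,l,s,c=cv2.connectedComponentsWithStats(m); k=1+np.argmax(s[1:,4]); ys,xs=np.where(l==k)
p=np.c_[xs,ys].astype(np.float32); h=cv2.convexHull(p); print(cv2.approxPolyDP(h,2,True)[:,0].tolist())
E
```

```text
[ 3.66954364e-02  2.11398046e-01 -3.06992707e-01  1.04032686e+00
  8.02255940e-04 -8.65827104e-02]
t 21.27 at [0.4941 0.0984 0.1449] yaw -3.018 row [0.0027, 0.0003, 0.0899, -0.0002, 0.0121, -0.0007]
[[305.0, 264.0], [259.0, 264.0], [257.0, 250.0], [306.0, 250.0]]
```

Call:
jog_arm --pt "0.002 0 0.03 0 0.012 0" --pt "0.0027 0 0.06 0 0.012 0" --pt "0.0027 0 0.08 0 0.012 0" --pt "0.0027 0 0.09 0 0.012 0" --pt "0.0027 0 0.09 0 0.012 0" --pt "0.0027 0 0.09 0 0.012 0"

```text
time_s: 21.82
eef_pos: [0.4925, 0.0982, 0.055]
tool_rot: [-0.06, 0.998, -0.0, -0.0]
ft_force: [0.2, 0.5, 0.5]
finger_gap: 0.0499
```

Call:
jog_arm --pt "0 0 0 0 0 0" --pt "0 0 0 0 0 0" --pt "0 0 0 0 0 0" --pt "0 0 0 0 0 0" --pt "0 0 0 0 0 0" --pt "0 0 0 0 0 0" --pt "0 0 0 0 0 0" --pt "0 0 0 0 0 0" --grip 0.0 --force 60

```text
time_s: 22.48
eef_pos: [0.4935, 0.0985, 0.0563]
tool_rot: [-0.06, 0.998, 0.0, 0.001]
ft_force: [-0.5, 1.0, 6.0]
finger_gap: 0.006
```

```bash
python3 - <<'E'
from h import *
o=observe();e=o["eef_pos"];print(o["finger_gap"],o["ft_force"])
go(.4925,.1537,e[2]+.003,-3.018)
go(.4925,.1537,e[2]+.003,np.pi-.0525)
go(.5326,.1537,e[2]+.003,np.pi-.0525)
E
```

```text
0.005962956055380222 [-0.48231796  0.99689748  6.00644819]
t 22.48 at [0.4935 0.0985 0.0563] yaw -3.023 row [-0.0055, 0.055, -0.003, 0.0001, 0.0021, -0.0045]
t 22.48 at [0.4935 0.0985 0.0563] yaw -3.023 row [-0.0055, 0.055, -0.003, 0.0003, 0.0021, 0.1716]
t 22.48 at [0.4935 0.0985 0.0563] yaw -3.023 row [-0.0453, 0.0502, -0.0029, 0.0003, 0.0021, 0.1716]
```

Call:
jog_arm --pt "0 0 -0.003 0 0 0" --pt "-0.001 0.01 -0.003 0 0 0" --pt "-0.002 0.02 -0.003 0 0 0" --pt "-0.003 0.03 -0.003 0 0 0" --pt "-0.004 0.045 -0.003 0 0 0" --pt "-0.0055 0.055 -0.003 0 0 0.06" --pt "-0.0055 0.055 -0.003 0 0 0.12" --pt "-0.0055 0.055 -0.003 0 0 0.1716" --pt "-0.02 0.0535 -0.003 0 0 0.1716" --pt "-0.033 0.052 -0.003 0 0 0.1716" --pt "-0.0453 0.0502 -0.003 0 0 0.1716" --pt "-0.0453 0.0502 -0.003 0 0 0.1716" --pt "-0.0453 0.0502 -0.003 0 0 0.1716" --pt "-0.0453 0.0502 -0.003 0 0 0.1716"

```text
time_s: 23.65
eef_pos: [0.5311, 0.1543, 0.0588]
tool_rot: [0.026, 1.0, 0.0, -0.0]
ft_force: [0.5, -0.3, -2.1]
finger_gap: 0.0062
```

```bash
python3 - <<'E'
from h import *
o=observe();e=o["eef_pos"];print(o["finger_gap"],o["ft_force"],o["joints"])
go(.5326,.1537,e[2],np.pi-.0525)
im=read_camera("side"); hsv=cv2.cvtColor(im,cv2.COLOR_RGB2HSV)
m=((hsv[:,:,0]<12)&(hsv[:,:,1]>90)&(hsv[:,:,2]>60)).astype(np.uint8); m[:,:205]=0;m[:,350:]=0;m[:175]=0;m[300:]=0
n,l,s,c=cv2.connectedComponentsWithStats(m); k=1+np.argmax(s[1:,4]); ys,xs=np.where(l==k)
p=np.c_[xs,ys].astype(np.float32); h=cv2.convexHull(p); print(cv2.approxPolyDP(h,2,True)[:,0].tolist())
a=-.0525;ux=np.array([np.cos(a),np.sin(a),0])
print([np.round(px("side",[*(e+s*.06*ux)[:2],z]),1).tolist() for s in (1,-1) for z in (.073,.023)])
L=e[2]-.0235;piv=e-np.array([0,0,L])
M=R.from_quat(o["tool_rot"])
for th in (.2,.4,.6,.8,.9,1.0):
    r=R.from_rotvec(ux*th); p=piv+r.apply([0,0,L]); d=M.inv().apply(p-e-[0,0,.002]); q=(M.inv()*r*M).as_rotvec()
    print(th,np.round(np.r_[d,q],4).tolist(),np.round(p,3))
E
```

```text
0.006212309823559083 [ 0.45422663 -0.30891873 -2.13154064] [ 1.37383937e-01  3.83537574e-01 -2.97129510e-01  8.90152648e-01
  2.26565229e-04  1.89135459e-01]
t 23.65 at [0.5311 0.1543 0.0588] yaw 3.09 row [-0.0015, -0.0005, -0.0, 0.0002, -0.0001, 0.0007]
[[287.0, 283.0], [242.0, 278.0], [238.0, 263.0], [288.0, 269.0]]
[[237.9, 263.0], [239.6, 276.0], [288.6, 269.4], [288.5, 282.4]]
0.2 [0.0, -0.007, 0.0027, -0.2, -0.0001, -0.0] [0.531 0.147 0.058]
0.4 [0.0, -0.0138, 0.0048, -0.4, -0.0003, -0.0] [0.53  0.141 0.056]
0.6 [0.0, -0.02, 0.0082, -0.6, -0.0004, -0.0] [0.53  0.134 0.053]
0.8 [0.0, -0.0254, 0.0127, -0.8, -0.0006, -0.0001] [0.53  0.129 0.048]
0.9 [0.0, -0.0277, 0.0154, -0.9, -0.0007, -0.0001] [0.53  0.127 0.045]
1.0 [0.0, -0.0297, 0.0182, -1.0, -0.0007, -0.0001] [0.53  0.125 0.043]
```

Call:
jog_arm --pt "0 -0.0035 0 -0.1 0 0" --pt "0 -0.007 0.001 -0.2 0 0" --pt "0 -0.0105 0.002 -0.3 0 0" --pt "0 -0.014 0.003 -0.4 0 0" --pt "0 -0.0175 0.0045 -0.5 0 0" --pt "0 -0.021 0.006 -0.6 0 0" --pt "0 -0.0245 0.008 -0.7 0 0" --pt "0 -0.028 0.0105 -0.8 0 0" --pt "0 -0.0305 0.012 -0.88 0 0" --pt "0 -0.0318 0.0135 -0.95 0 0" --pt "0 -0.0318 0.0135 -0.95 0 0" --pt "0 -0.0318 0.0135 -0.95 0 0"

```text
time_s: 24.7
eef_pos: [0.529, 0.1218, 0.0446]
tool_rot: [0.024, 0.889, 0.457, 0.011]
ft_force: [0.4, -0.4, -1.6]
finger_gap: 0.0063
```

```bash
python3 - <<'E'
from h import *
o=observe();print(o["finger_gap"],o["ft_force"],o["joints"],R.from_quat(o["tool_rot"]).as_matrix()[:,2])
crop("side","g1",205,175,340,300,4);
E
```

```text
0.006325441992726191 [ 0.35216375 -0.44393154 -1.62739126] [-0.383068    0.62740056 -0.33957646  1.03021939  0.87652987 -0.5307326 ] [ 0.0418012   0.81173177 -0.58253257]
```

View pics/g1.png

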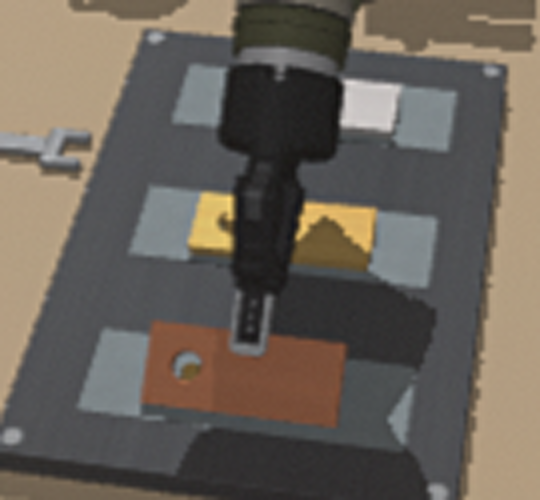

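The plate is tilted with its hole right over the dowel, at (187,367). Open a little and withdraw along the tool axis.

Call:
jog_arm --pt "0 0 0 0 0 0" --pt "0 0 0 0 0 0" --pt "0 0 -0.01 0 0 0" --pt "0 0 -0.02 0 0 0" --pt "0 0 -0.04 0 0 0" --pt "0 0 -0.06 0 0 0" --pt "0 0 -0.08 0 0 0" --pt "0 0 -0.11 0 0 0" --pt "0 0 -0.14 0 0 0" --pt "0 0 -0.14 0 0 0" --grip 0.02

```text
time_s: 25.58
eef_pos: [0.5254, 0.0054, 0.1303]
tool_rot: [0.023, 0.89, 0.454, 0.015]
ft_force: [1.1, -0.3, 0.7]
finger_gap: 0.0201
```

```bash
python3 - <<'E'
from h import *
crop("side","g2",205,175,340,300,4)
go(.53,.06,.16,np.pi-.0525)
im=read_camera("side"); hsv=cv2.cvtColor(im,cv2.COLOR_RGB2HSV)
m=((hsv[:,:,0]<12)&(hsv[:,:,1]>90)&(hsv[:,:,2]>60)).astype(np.uint8); m[:,:205]=0;m[:,350:]=0;m[:175]=0;m[300:]=0
n,l,s,c=cv2.connectedComponentsWithStats(m); k=1+np.argmax(s[1:,4]); ys,xs=np.where(l==k)
p=np.c_[xs,ys].astype(np.float32); h=cv2.convexHull(p); print(cv2.approxPolyDP(h,2,True)[:,0].tolist())
a=-.0525;ux=np.array([np.cos(a),np.sin(a)]);uy=np.array([-ux[1],ux[0]]);d=np.array([.5662,.1259])
print("seated",[np.round(px("side",[*(d+x*ux+y*uy),.028]),1).tolist() for x,y in ((-.095,.025),(.025,.025),(.025,-.025),(-.095,-.025))])
E
```

```text
t 25.63 at [0.5249 0.007  0.1288] yaw 3.088 row [-0.0024, 0.0564, 0.0248, 0.9448, 0.0042, 0.001]
[[291.0, 264.0], [288.0, 281.0], [241.0, 275.0], [244.0, 259.0]]
seated [[288.0, 280.5], [239.0, 274.2], [243.8, 258.3], [291.1, 264.3]]
```

The copper outline matches the predicted seated outline to within 1 px. Straighten the tool and go above the lock pin.

Call:
jog_arm --pt "0 0.02 -0.02 0.12 0 0" --pt "0 0.03 -0.03 0.24 0 0" --pt "0 0.04 -0.04 0.36 0 0" --pt "0 0.04 -0.04 0.48 0 0" --pt "0 0.04 -0.04 0.6 0 0" --pt "0 0.04 -0.04 0.72 0 0" --pt "0 0.04 -0.04 0.84 0 0" --pt "0 0.04 -0.04 0.945 0 0" --pt "0 0.04 -0.04 0.945 0 0" --grip 0.06

```text
time_s: 26.43
eef_pos: [0.5229, 0.0042, 0.1843]
tool_rot: [0.022, 1.0, -0.001, 0.002]
ft_force: [0.6, 0.1, -0.3]
finger_gap: 0.0601
```

```bash
python3 - <<'E'
from h import *
go(.4754,-.3382,.17,np.pi-.055)
E
```

```text
t 26.43 at [0.5229 0.0042 0.1843] yaw 3.097 row [0.0321, -0.3441, 0.0147, -0.0016, 0.0046, 0.0102]
```

Call:
jog_arm --pt "0.004 -0.04 0.0 0 0 0" --pt "0.008 -0.08 0.002 0 0 0" --pt "0.012 -0.12 0.006 0 0 0" --pt "0.016 -0.16 0.008 0 0 0" --pt "0.02 -0.2 0.01 0 0 0.01" --pt "0.024 -0.24 0.012 0 0 0.01" --pt "0.028 -0.28 0.0147 -0.0016 0.0046 0.01" --pt "0.0321 -0.32 0.0147 -0.0016 0.0046 0.01" --pt "0.0321 -0.3441 0.0147 -0.0016 0.0046 0.01" --pt "0.0321 -0.3441 0.0147 -0.0016 0.0046 0.01" --pt "0.0321 -0.3441 0.0147 -0.0016 0.0046 0.01" --pt "0.0321 -0.3441 0.0147 -0.0016 0.0046 0.01"

```text
time_s: 27.43
eef_pos: [0.475, -0.3369, 0.1691]
tool_rot: [0.027, 1.0, 0.001, -0.0]
ft_force: [-0.4, 0.1, -0.2]
finger_gap: 0.0601
```

```bash
python3 - <<'E'
from h import *
o=observe();print(o["joints"])
go(.4754,-.3382,.082,np.pi-.055)
a=crop("top","h1",210,145,360,260,4)
s=read_camera("side")
a=cv2.imread("pics/h1.png")[:,:400]
def rz(i):return cv2.resize(i[:,:,::-1],None,fx=4,fy=4,interpolation=cv2.INTER_CUBIC)
b=rz(s[235:292,225:325]); c=rz(s[125:182,270:370])
cv2.imwrite("pics/h2.png",np.hstack([a,np.vstack([b,c,np.zeros((4,400,3),np.uint8)])]))
E
```

```text
[-0.75560382  0.35316497 -0.05096613  1.16884422  0.00147888 -0.70096495]
t 27.43 at [ 0.475  -0.3369  0.1691] yaw 3.087 row [-0.0006, -0.0015, 0.0871, 0.0025, -0.0007, 0.0004]
```

View pics/h2.png

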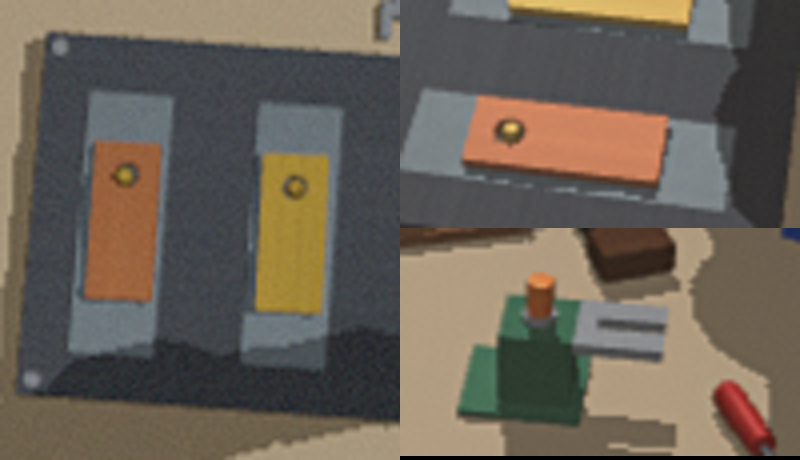

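All three plates are seated flat, and copper is seated with its dowel at (125,175). The pin is untouched. Descend and grip the knob.

Call:
jog_arm --pt "0 -0.0015 0.03 0 0 0" --pt "0 -0.0015 0.06 0 0 0" --pt "0 -0.0015 0.08 0 0 0" --pt "0 -0.0015 0.087 0 0 0" --pt "0 -0.0015 0.087 0 0 0" --pt "0 -0.0015 0.087 0 0 0"

```text
time_s: 28.03
eef_pos: [0.4758, -0.3371, 0.0833]
tool_rot: [0.026, 1.0, 0.001, -0.0]
ft_force: [-0.3, -0.4, 0.3]
finger_gap: 0.0596
```

Call:
jog_arm --pt "0 0 0 0 0 0" --pt "0 0 0 0 0 0" --pt "0 0 0 0 0 0" --pt "0 0 0 0 0 0" --pt "0 0 0 0 0 0" --pt "0 0 0 0 0 0" --pt "0 0 0 0 0 0" --pt "0 0 0 0 0 0" --grip 0.01 --force 40

```text
time_s: 28.7
eef_pos: [0.4767, -0.3379, 0.085]
tool_rot: [0.026, 1.0, -0.0, 0.001]
ft_force: [0.2, 0.2, 6.7]
finger_gap: 0.0206
```

```bash
python3 - <<'E'
from h import *
o=observe();e=o["eef_pos"];print(o["finger_gap"],o["ft_force"],o["moment"])
go(e[0]-.058*np.cos(.055),e[1]+.058*np.sin(.055),e[2]+.062,np.pi-.055)
E
```

```text
0.020616076127983222 [0.20745732 0.18882385 6.72687113] [ 0.24596475  0.09579395 -0.02689645]
t 28.7 at [ 0.4767 -0.3379  0.085 ] yaw 3.09 row [0.0579, 0.0002, -0.0621, -0.0001, 0.0024, 0.003]
```

Call:
jog_arm --pt "0 0 -0.01 0 0 0" --pt "0 0 -0.02 0 0 0" --pt "0 0 -0.035 0 0 0" --pt "0 0 -0.05 0 0 0" --pt "0 0 -0.062 0 0 0" --pt "0 0 -0.065 0 0 0" --pt "0 0 -0.065 0 0 0" --pt "0.02 0 -0.065 0 0 0.003" --pt "0.04 0 -0.065 0 0 0.003" --pt "0.0579 0 -0.065 0 0 0.003" --pt "0.0579 0 -0.065 0 0 0.003" --pt "0.0579 0 -0.065 0 0 0.003" --pt "0.0579 0 -0.065 0 0 0.003" --pt "0.0579 0 -0.065 0 0 0.003"

```text
time_s: 29.87
eef_pos: [0.4194, -0.335, 0.1496]
tool_rot: [0.027, 1.0, -0.0, 0.001]
ft_force: [0.6, 0.0, -0.5]
finger_gap: 0.0204
```

```bash
python3 - <<'E'
from h import *
o=observe();e=o["eef_pos"];print(o["finger_gap"],o["ft_force"],o["moment"])
go(.4188,-.3347,.086,np.pi-.055)
# dense check: shank pixels in side image
print(px("side",[.4188,-.3347,.14]),px("top",[*e[:2],.14]))
E
```

```text
0.020401698702601195 [ 0.62536825  0.01786036 -0.51207678] [-0.05657813  0.02260054 -0.03205339]
t 29.87 at [ 0.4194 -0.335   0.1496] yaw 3.087 row [0.0008, 0.0003, 0.0636, -0.0002, 0.0027, 0.0004]
[321.90775513 129.33821639] [401.66282124 238.26140102]
```

Call:
jog_arm --pt "0.0005 0 0.005 0 0 0" --pt "0.0005 0 0.01 0 0 0" --pt "0.0005 0 0.015 0 0 0" --pt "0.0005 0 0.02 0 0 0" --pt "0.0005 0 0.025 0 0 0" --pt "0.0005 0 0.03 0 0 0" --pt "0.0005 0 0.03 0 0 0"

```text
time_s: 30.45
eef_pos: [0.4184, -0.3344, 0.1182]
tool_rot: [0.027, 1.0, 0.001, 0.001]
ft_force: [0.3, -0.3, 0.5]
finger_gap: 0.0208
```

No contact: the shank is through the slot. Lower to just above seating.

Call:
jog_arm --pt "0 0 0.01 0 0 0" --pt "0 0 0.02 0 0 0" --pt "0 0 0.027 0 0 0" --pt "0 0 0.031 0 0 0" --pt "0 0 0.034 0 0 0" --pt "0 0 0.034 0 0 0" --pt "0 0 0.034 0 0 0"

```text
time_s: 31.03
eef_pos: [0.418, -0.334, 0.0849]
tool_rot: [0.027, 1.0, 0.001, 0.0]
ft_force: [-2.1, 2.5, 7.1]
finger_gap: 0.0205
```

```bash
python3 - <<'E'
from h import *
o=observe();e=o["eef_pos"];print(o["finger_gap"],o["ft_force"],o["moment"],e)
E
```

```text
0.02053941871808249 [-2.13614813  2.49922043  7.06289803] [0.55622185 0.66605616 0.00850253] [ 0.41799537 -0.3339877   0.08491285]
```

The flange is resting on the fork (7 N at z 0.085). Release and rise.

Call:
jog_arm --pt "0 0 0 0 0 0" --pt "0 0 0 0 0 0" --pt "0 0 0 0 0 0" --pt "0 0 0 0 0 0" --pt "0 0 -0.02 0 0 0" --pt "0 0 -0.04 0 0 0" --pt "0 0 -0.08 0 0 0" --pt "0 0 -0.1 0 0 0" --pt "0 0 -0.1 0 0 0" --grip 0.06

```text
time_s: 31.78
eef_pos: [0.4201, -0.3364, 0.19]
tool_rot: [0.027, 1.0, -0.002, 0.003]
ft_force: [-0.2, -2.1, 0.4]
finger_gap: 0.0602
```

```bash
python3 - <<'E'
from h import *
o=observe();print(o["finger_gap"],o["ft_force"])
def orange(n,b):
    im=read_camera(n); hsv=cv2.cvtColor(im,cv2.COLOR_RGB2HSV)
    m=((hsv[:,:,0]>5)&(hsv[:,:,0]<20)&(hsv[:,:,1]>190)&(hsv[:,:,2]>90)).astype(np.uint8); k=np.zeros_like(m); k[b[1]:b[3],b[0]:b[2]]=1; m*=k
    n_,l,s,c=cv2.connectedComponentsWithStats(m); return [(s[i].tolist(),np.round(c[i],1).tolist()) for i in range(1,n_) if s[i,4]>5]
print("side",orange("side",(270,110,370,190)))
print("exp knob mid at notch",px("side",[.418,-.334,.091]),"top",px("side",[.418,-.334,.106]))
print("top",orange("top",(365,195,420,265)), px("top",[.418,-.334,.106]))
# box axes + fin estimates
go(.44,.15,.2)
E
```

```text
0.060230904644064304 [-0.17572619 -2.0764152   0.40747839]
side []
exp knob mid at notch [321.20385705 142.98697549] top [321.49156923 138.92938654]
top [([395, 240, 7, 5, 22], [397.5, 242.0])] [398.54118759 239.27563187]
t 31.88 at [ 0.4184 -0.3347  0.1856] yaw 3.087 row [0.0049, 0.4851, -0.0144, 0.0, 0.0022, 0.0]
```

The knob is at the notch in the top view: (397.5,242) against (398.5,239) expected. I noticed my composite crop had slightly different vertical scaling, so I'll measure the box and fin afresh from full-resolution pixels.

```bash
python3 - <<'E'
from h import *
np.set_printoptions(precision=4,suppress=True)
t=cv2.imread("pics/top0.png")[:,:,::-1]; s0=cv2.imread("pics/side0.png")[:,:,::-1]
C=lambda u,v:(120+(u+.5)/(400/85)-.5,180+(v+.5)/(300/65)-.5)
z=[w("top",*C(*a),.06)[:2] for a in ((103,28),(290,32),(285,258),(96,256))]
print(np.array(z),np.mean(z,axis=0)); ex=z[0]+z[1]-z[2]-z[3];print("yaw",np.arctan2(ex[1],ex[0]),np.linalg.norm(ex)/2)
z=[w("top",*C(*a),.11)[:2] for a in ((109,86),(236,87),(236,217),(105,215))]
print("hood",np.array(z),np.mean(z,axis=0)); ex=z[0]+z[1]-z[2]-z[3];print("yaw",np.arctan2(ex[1],ex[0]),np.linalg.norm(ex)/2)
h=cv2.cvtColor(t.copy(),cv2.COLOR_RGB2HSV)
m=(t.max(2)<45).astype(np.uint8); m[:205]=0;m[235:]=0;m[:,:140]=0;m[:,170:]=0
n,l,st,c=cv2.connectedComponentsWithStats(m);print(st[1:],c[1:])
for k in range(1,n):
  if st[k,4]>5: print("fin top",w("top",*c[k],.136))
m=(s0.max(2)<45).astype(np.uint8); m[:325]=0;m[365:]=0;m[:,:270]=0;m[:,300:]=0
n,l,st,c=cv2.connectedComponentsWithStats(m);print(st[1:],c[1:])
print("pred side fin top/bottom", px("side",[.4546,.358,.136]),px("side",[.4546,.365,.123]))
E
```

```text
[[0.5641 0.4183]
 [0.5638 0.2998]
 [0.4183 0.2965]
 [0.4172 0.4149]] [0.4908 0.3574]
yaw 0.02318949764474474 0.1462248930880752
hood [[0.5204 0.3973]
 [0.5213 0.3199]
 [0.4406 0.3161]
 [0.4403 0.3955]] [0.4807 0.3572]
yaw 0.0349640000696125 0.08046202853519249
[[151 218   6   7  37]
 [145 227   9   2   9]
 [158 227   3   1   3]
 [162 227   7   2  10]] [[153.6216 221.3784]
 [149.     227.1111]
 [159.     227.    ]
 [164.8    227.3   ]]
fin top [0.4528 0.3556 0.136 ]
fin top [0.4365 0.3677 0.136 ]
fin top [0.4368 0.3235 0.136 ]
[[284 336  10  10  81]
 [294 340   3  25  30]] [[288.4321 341.1852]
 [295.4667 352.4667]]
pred side fin top/bottom [286.7726 335.1003] [286.3808 342.1069]
```

Hinge at about (0.521,0.358), fin at (0.4528,0.356,0.125) and box yaw about 0.025 now agree in all the measurements. Go above the fin.

```bash
python3 - <<'E'
from h import *
go(.4528,.356,.20,.025-np.pi)
E
```

```text
t 31.88 at [ 0.4184 -0.3347  0.1856] yaw 3.087 row [0.0033, 0.6915, -0.0144, -0.0001, 0.0022, -0.0796]
```

Call:
jog_arm --pt "0 0.0 -0.0144 0 0 0" --pt "0.0 0.04 -0.0144 0 0 0" --pt "0.0033 0.08 -0.0144 0 0.002 -0.08" --pt "0.0033 0.12 -0.0144 0 0.002 -0.08" --pt "0.0033 0.16 -0.0144 0 0.002 -0.08" --pt "0.0033 0.2 -0.0144 0 0.002 -0.08" --pt "0.0033 0.24 -0.0144 0 0.002 -0.08" --pt "0.0033 0.28 -0.0144 0 0.002 -0.08" --pt "0.0033 0.32 -0.0144 0 0.002 -0.08" --pt "0.0033 0.36 -0.0144 0 0.002 -0.08" --pt "0.0033 0.4 -0.0144 0 0.002 -0.08" --pt "0.0033 0.44 -0.0144 0 0.002 -0.08" --pt "0.0033 0.48 -0.0144 0 0.002 -0.08" --pt "0.0033 0.52 -0.0144 0 0.002 -0.08" --pt "0.0033 0.56 -0.0144 0 0.002 -0.08" --pt "0.0033 0.6 -0.0144 0 0.002 -0.08" --pt "0.0033 0.64 -0.0144 0 0.002 -0.08" --pt "0.0033 0.675 -0.0144 0 0.002 -0.08" --pt "0.0033 0.6915 -0.0144 0 0.002 -0.08" --pt "0.0033 0.6915 -0.0144 0 0.002 -0.08" --grip 0.05

```text
time_s: 33.55
eef_pos: [0.4517, 0.3591, 0.1973]
tool_rot: [-0.015, 1.0, -0.0, -0.001]
ft_force: [0.4, 0.3, -0.2]
finger_gap: 0.0499
```

```bash
python3 - <<'E'
from h import *
print(observe()["joints"])
go(.4528,.356,.117,.025-np.pi)
im=read_camera("side"); hsv=cv2.cvtColor(im,cv2.COLOR_RGB2HSV)
m=((hsv[:,:,0]>3)&(hsv[:,:,0]<18)&(hsv[:,:,1]>130)&(hsv[:,:,2]>120)).astype(np.uint8)[110:190,280:350]
n,l,s,c=cv2.connectedComponentsWithStats(m);print([(s[i].tolist(),(c[i]+[280,110]).round(1)) for i in range(1,n)])
E
```

```text
[ 5.32161976e-01  3.30655974e-01 -1.30952554e-02  1.22969010e+00
  6.50016867e-04  5.02383896e-01]
t 33.55 at [0.4517 0.3591 0.1973] yaw -3.112 row [-0.0012, -0.003, 0.0803, -0.0007, -0.0026, 0.0048]
[]
```

Call:
jog_arm --pt "-0.001 -0.003 0.03 0 -0.0026 0.005" --pt "-0.001 -0.003 0.06 0 -0.0026 0.005" --pt "-0.001 -0.003 0.075 0 -0.0026 0.005" --pt "-0.001 -0.003 0.0803 0 -0.0026 0.005" --pt "-0.001 -0.003 0.0803 0 -0.0026 0.005" --pt "-0.001 -0.003 0.0803 0 -0.0026 0.005"

```text
time_s: 34.1
eef_pos: [0.4526, 0.3531, 0.1174]
tool_rot: [-0.011, 1.0, -0.001, -0.0]
ft_force: [0.1, 0.1, 0.4]
finger_gap: 0.0499
```

```bash
python3 - <<'E'
from h import *
go(.4528,.356,.117,.025-np.pi)
im=read_camera("side").astype(int)
m=((im[:,:,0]-im[:,:,2]>60)&(im[:,:,0]-im[:,:,1]>35)).astype(np.uint8)[110:190,280:350]
n,l,s,c=cv2.connectedComponentsWithStats(m);print([((s[i][:2]+[280,110]).tolist(),s[i][2:].tolist(),(c[i]+[280,110]).round(1)) for i in range(1,n)])
print(im[143,321],im[139,321],im[140,305])
E
```

```text
t 34.1 at [0.4526 0.3531 0.1174] yaw -3.119 row [-0.0003, 0.0029, 0.0004, -0.0023, -0.0008, -0.0025]
[]
[47 46 35] [47 49 36] [51 51 39]
```

Call:
jog_arm --pt "0 0.003 0 0 0 0" --pt "0 0.003 0 0 0 0" --pt "0 0.003 0 0 0 0" --pt "0 0.003 0 0 0 0" --pt "0 0.003 0 0 0 0" --pt "0 0.003 0 0 0 0" --pt "0 0.003 0 0 0 0" --pt "0 0.003 0 0 0 0" --grip 0.005 --force 25

```text
time_s: 34.82
eef_pos: [0.454, 0.3587, 0.1197]
tool_rot: [-0.012, 1.0, 0.001, 0.002]
ft_force: [-0.0, 5.5, 2.8]
finger_gap: 0.0135
```

```bash
python3 - <<'E'
from h import *
o=observe();e=o["eef_pos"];print(o["finger_gap"],o["ft_force"],e)
M=R.from_quat(o["tool_rot"]);b=R.from_euler("z",.025)
P=lambda th:(lambda f:b.apply([f[0],0,f[1]]))((-.068*np.cos(th)+.065*np.sin(th),.068*np.sin(th)+.065*np.cos(th)))
for th in np.arange(.1,1.61,.1):
    d=M.inv().apply(P(th)-P(0)); print(round(th,1),np.round(d,4).tolist())
E
```

```text
0.013502783622271893 [-2.85182317e-03  5.45412670e+00  2.82638807e+00] [0.45396167 0.35869319 0.11968818]
0.1 [-0.0068, 0.0, -0.0064]
0.2 [-0.0143, 0.0001, -0.0122]
0.3 [-0.0223, 0.0001, -0.0171]
0.4 [-0.0307, 0.0001, -0.0212]
0.5 [-0.0396, 0.0001, -0.0245]
0.6 [-0.0487, 0.0002, -0.0269]
0.7 [-0.058, 0.0002, -0.0283]
0.8 [-0.0673, 0.0002, -0.0288]
0.9 [-0.0767, 0.0002, -0.0284]
1.0 [-0.086, 0.0002, -0.0271]
1.1 [-0.0952, 0.0002, -0.0248]
1.2 [-0.104, 0.0002, -0.0216]
1.3 [-0.1125, 0.0002, -0.0175]
1.4 [-0.1205, 0.0002, -0.0127]
1.5 [-0.1281, 0.0002, -0.007]
1.6 [-0.135, 0.0002, -0.0006]
```

Fin gripped (13.5 mm). Follow the hinge arc.

Call:
jog_arm --pt "-0.0068 0 -0.0064 0 0 0" --pt "-0.0143 0 -0.0122 0 0 0" --pt "-0.0223 0 -0.0171 0 0 0" --pt "-0.0307 0 -0.0212 0 0 0" --pt "-0.0396 0 -0.0245 0 0 0" --pt "-0.0487 0 -0.0269 0 0 0" --pt "-0.058 0 -0.0283 0 0 0" --pt "-0.0673 0 -0.0288 0 0 0" --pt "-0.0673 0 -0.0288 0 0 0"

```text
time_s: 35.57
eef_pos: [0.5225, 0.3599, 0.1484]
tool_rot: [-0.011, 1.0, 0.001, 0.002]
ft_force: [-1.1, -1.5, -2.1]
finger_gap: 0.0132
```

```bash
python3 - <<'E'
from h import *
o=observe();e=o["eef_pos"];print(o["finger_gap"],o["ft_force"],e)
M=R.from_quat(o["tool_rot"]);b=R.from_euler("z",.025)
P=lambda th:(lambda f:b.apply([f[0],0,f[1]]))((-.068*np.cos(th)+.065*np.sin(th),.068*np.sin(th)+.065*np.cos(th)))
for th in np.arange(.9,1.61,.1):
    d=M.inv().apply(P(th)+[.454,.3587,.1197]-P(0)-e); print(round(th,1),np.round(d,4).tolist())
E
```

```text
0.01315315905749241 [-1.0836754  -1.52141864 -2.05775947] [0.52247173 0.35989837 0.14835576]
0.9 [-0.0082, 0.0005, 0.0]
1.0 [-0.0175, 0.0006, 0.0014]
1.1 [-0.0266, 0.0006, 0.0037]
1.2 [-0.0354, 0.0006, 0.0068]
1.3 [-0.0439, 0.0006, 0.0109]
1.4 [-0.052, 0.0006, 0.0158]
1.5 [-0.0595, 0.0006, 0.0214]
1.6 [-0.0664, 0.0006, 0.0278]
```

Call:
jog_arm --pt "-0.0082 0 0.0 0 0 0" --pt "-0.0175 0 0.0014 0 0 0" --pt "-0.0266 0 0.0037 0 0 0" --pt "-0.0354 0 0.0068 0 0 0" --pt "-0.0439 0 0.0109 0 0 0" --pt "-0.052 0 0.0158 0 0 0" --pt "-0.0595 0 0.0214 0 0 0" --pt "-0.0664 0 0.0278 0 0 0" --pt "-0.0664 0 0.0278 0 0 0" --pt "-0.0664 0 0.0278 0 0 0"

```text
time_s: 36.4
eef_pos: [0.5928, 0.361, 0.1214]
tool_rot: [-0.01, 1.0, 0.001, 0.005]
ft_force: [3.2, -3.9, 4.1]
finger_gap: 0.0135
```

Call:
jog_arm --pt "0 0 0 0 0 0" --pt "0 0 0 0 0 0" --pt "0 0 0 0 0 0" --pt "-0.003 0 -0.03 0 0 0" --pt "-0.006 0 -0.06 0 0 0" --pt "0.02 0 -0.09 0 0 0" --pt "0.06 0 -0.1 0 0 0" --pt "0.1 0 -0.1 0 0 0" --pt "0.14 0 -0.1 0 0 0" --pt "0.18 0 -0.1 0 0 0" --pt "0.21 0 -0.1 0 0 0" --pt "0.21 0 -0.1 0 0 0" --pt "0.21 0 -0.1 0 0 0" --grip 0.035

```text
time_s: 37.48
eef_pos: [0.3804, 0.3569, 0.22]
tool_rot: [-0.012, 1.0, 0.002, 0.005]
ft_force: [0.9, 0.2, 0.0]
finger_gap: 0.0352
```

```bash
python3 - <<'E'
from h import *
o=observe();print(o["eef_pos"],o["joints"])
t=read_camera("top");s=read_camera("side");cv2.imwrite("pics/k_t.png",t[:,:,::-1]);cv2.imwrite("pics/k_s.png",s[:,:,::-1])
for n,im,b in (("top",t,(130,185,195,240)),("side",s,(225,315,315,395))):
    c=im[b[1]:b[3],b[0]:b[2]].astype(int); m=((c.min(2)>135)&(c.max(2)-c.min(2)<40)).astype(np.uint8)
    k,l,st,ce=cv2.connectedComponentsWithStats(m); print(n,[(st[i].tolist(),(ce[i]+b[:2]).round(1).tolist()) for i in range(1,k) if st[i,4]>3])
    m=((c[:,:,0]>110)&(c[:,:,0]-c[:,:,1]>60)&(c[:,:,0]-c[:,:,2]>60)).astype(np.uint8); ys,xs=np.where(m); print("red",(xs.min()+b[0],xs.max()+b[0],ys.min()+b[1],ys.max()+b[1]) if len(xs) else None)
im=s.astype(int);m=((im[:,:,0]-im[:,:,2]>60)&(im[:,:,0]-im[:,:,1]>35)).astype(np.uint8)[110:190,280:350]
n,l,q,c=cv2.connectedComponentsWithStats(m);print([((q[i][:2]+[280,110]).tolist(),q[i][2:].tolist(),(c[i]+[280,110]).round(1)) for i in range(1,n)])
E
```

```text
[0.38044172 0.35687625 0.22003624] [ 0.6011162   0.20531339 -0.12469121  1.23067159 -0.00281921  0.57762332]
top [([31, 26, 4, 4, 12], [162.5, 212.5])]
red (np.int64(139), np.int64(172), np.int64(185), np.int64(199))
side [([47, 21, 6, 5, 21], [274.5, 337.6])]
red (np.int64(226), np.int64(258), np.int64(315), np.int64(352))
[([280, 110], [23, 16, 152], array([290.1, 116.6]))]
```

```bash
python3 - <<'E'
from h import *
x,e=tri((162.5,212.5),(274.5,337.6));print(x,e)
for z in (.085,.09,.092,.095,.099): print(z,w("top",162.5,212.5,z))
E
```

```text
[0.48106856 0.34277511 0.09444601] [array([-0.00917547,  0.32188641]), array([-0.47291143, -0.07063283])]
0.085 [0.48287248 0.34526599 0.085     ]
0.09 [0.48241143 0.34395748 0.09      ]
0.092 [0.48222701 0.34343407 0.092     ]
0.095 [0.48195039 0.34264896 0.095     ]
0.099 [0.48158155 0.34160214 0.099     ]
```

The guard is open. The toggle ball is at about (0.482,0.343,0.092), leaning to -y as expected, which puts the pivot near y 0.358. I'll bring closed fingers in on its -y side and push to +y.

```bash
python3 - <<'E'
from h import *
go(.480,.306,.16,.025-np.pi)
go(.480,.306,.083,.025-np.pi)
E
```

```text
t 37.58 at [0.3828 0.357  0.2198] yaw -3.12 row [-0.0955, -0.0533, 0.0606, 0.0033, 0.0107, -0.0036]
t 37.58 at [0.3828 0.357  0.2198] yaw -3.12 row [-0.0947, -0.0535, 0.1376, 0.0033, 0.0107, -0.0036]
```

Call:
jog_arm --pt "-0.03 -0.02 0.02 0.003 0.01 0" --pt "-0.06 -0.04 0.04 0.003 0.01 0" --pt "-0.09 -0.0533 0.06 0.003 0.01 0" --pt "-0.0955 -0.0533 0.06 0.003 0.01 0" --pt "-0.0955 -0.0533 0.08 0.003 0.01 0" --pt "-0.095 -0.0533 0.11 0.003 0.01 0" --pt "-0.095 -0.0533 0.13 0.003 0.01 0" --pt "-0.095 -0.0533 0.1376 0.003 0.01 0" --pt "-0.095 -0.0533 0.1376 0.003 0.01 0" --pt "-0.095 -0.0533 0.1376 0.003 0.01 0" --grip 0.0

```text
time_s: 38.42
eef_pos: [0.4811, 0.3064, 0.0833]
tool_rot: [-0.01, 1.0, 0.0, 0.0]
ft_force: [-0.9, 0.5, 0.4]
finger_gap: -0.0003
```

Call:
jog_arm --pt "0 0.006 0 0 0 0" --pt "0 0.012 0 0 0 0" --pt "0 0.018 0 0 0 0" --pt "0 0.024 0 0 0 0" --pt "0 0.03 0 0 0 0" --pt "0 0.035 0 0 0 0" --pt "0 0.035 0 0 0 0"

```text
time_s: 39.0
eef_pos: [0.4807, 0.3429, 0.0841]
tool_rot: [-0.011, 1.0, 0.001, 0.001]
ft_force: [0.3, -0.4, 0.4]
finger_gap: -0.0001
```

```bash
cat > ball.py <<'E'
from h import *
o=observe();print(o["eef_pos"],o["ft_force"])
t=read_camera("top");s=read_camera("side")
for n,im,b in (("top",t,(130,185,195,240)),("side",s,(225,315,315,395))):
    c=im[b[1]:b[3],b[0]:b[2]].astype(int); m=((c.min(2)>135)&(c.max(2)-c.min(2)<40)).astype(np.uint8)
    k,l,st,ce=cv2.connectedComponentsWithStats(m); print(n,[(st[i].tolist(),(ce[i]+b[:2]).round(1).tolist()) for i in range(1,k) if st[i,4]>3])
print("exp on",px("top",[.482,.374,.092]),px("side",[.482,.374,.092]),"off",px("top",[.482,.343,.092]),px("side",[.482,.343,.092]))
E
python3 ball.py
```

```text
[0.48070751 0.34290661 0.0840608 ] [ 0.34112185 -0.36885452  0.37236057]
top []
side []
exp on [151.95387    212.37043111] [271.49693938 353.15880146] off [162.64593585 212.58110624] [273.56540472 338.22066574]
```

Call:
jog_arm --pt "0 0.004 0 0 0 0" --pt "0 0.008 0 0 0 0" --pt "0 0.012 0 0 0 0" --pt "0 0.012 0 0 0 0" --pt "0 0.012 0 0 0 0"

```text
time_s: 39.52
eef_pos: [0.4797, 0.3544, 0.0831]
tool_rot: [-0.011, 1.0, 0.001, 0.0]
ft_force: [0.3, 0.2, -0.9]
finger_gap: 0.0
```

```bash
python3 ball.py
```

```text
[0.4796783  0.35439111 0.08309032] [ 0.25040375  0.19158091 -0.85307678]
top []
side []
exp on [151.95387    212.37043111] [271.49693938 353.15880146] off [162.64593585 212.58110624] [273.56540472 338.22066574]
```

Call:
jog_arm --pt "0 0.003 0 0 0 0" --pt "0 0.006 0 0 0 0" --pt "0 0.006 0 0 0 0" --pt "0 0.006 0 0 0 0"

```text
time_s: 39.95
eef_pos: [0.4797, 0.3562, 0.0828]
tool_rot: [-0.01, 1.0, -0.004, 0.0]
ft_force: [1.2, -13.3, 1.8]
finger_gap: 0.0001
```

Call:
jog_arm --pt "0 0.003 0 0 0 0" --pt "0 0.005 0 0 0 0" --pt "0 0.005 0 0 0 0" --pt "0 0.005 0 0 0 0"

```text
time_s: 40.28
eef_pos: [0.4796, 0.3564, 0.0828]
tool_rot: [-0.008, 1.0, -0.008, 0.0]
ft_force: [1.0, -16.2, 4.9]
finger_gap: -0.0001
```

The toggle is hard against its far stop (13 to 16 N at y 0.356). Back off, rise and check the ball.

Call:
jog_arm --pt "0 -0.01 0 0 0 0" --pt "0 -0.03 0 0 0 0" --pt "0 -0.03 -0.03 0.01 0 0" --pt "0 -0.03 -0.06 0.01 0 0" --pt "0.02 -0.03 -0.09 0.01 0 0" --pt "0.06 -0.03 -0.12 0.01 0 0" --pt "0.1 -0.03 -0.13 0.01 0 0" --pt "0.1 -0.03 -0.13 0.01 0 0" --pt "0.1 -0.03 -0.13 0.01 0 0"

```text
time_s: 41.03
eef_pos: [0.3785, 0.3274, 0.2151]
tool_rot: [-0.009, 1.0, -0.012, 0.001]
ft_force: [0.4, 0.4, -0.3]
finger_gap: 0.0
```

```bash
python3 ball.py; python3 - <<'E'
from h import *
go(.5928,.361,.20,.025-np.pi); go(.5928,.361,.1214,.025-np.pi)
E
```

```text
[0.37850498 0.32736214 0.21514245] [ 0.35979281  0.40710992 -0.32165657]
top [([20, 26, 4, 4, 12], [151.7, 212.2])]
side [([45, 36, 6, 5, 22], [272.5, 352.7])]
exp on [151.95387    212.37043111] [271.49693938 353.15880146] off [162.64593585 212.58110624] [273.56540472 338.22066574]
t 41.13 at [0.3806 0.3272 0.2133] yaw -3.125 row [-0.2127, 0.0305, 0.0128, -0.0259, 0.0011, -0.0081]
t 41.13 at [0.3806 0.3272 0.2133] yaw -3.125 row [-0.2126, 0.0326, 0.0914, -0.0259, 0.0011, -0.0081]
```

The toggle is on: the ball is at (151.7,212.2) against (152,212.4) expected. Go back to the fin and close the guard.

Call:
jog_arm --pt "-0.03 0.01 -0.01 -0.0259 0 -0.008" --pt "-0.07 0.02 -0.01 -0.0259 0 -0.008" --pt "-0.11 0.03 0.0 -0.0259 0 -0.008" --pt "-0.15 0.03 0.0 -0.0259 0 -0.008" --pt "-0.19 0.03 0.005 -0.0259 0 -0.008" --pt "-0.2135 0.031 0.012 -0.0259 0 -0.008" --pt "-0.2135 0.032 0.012 -0.0259 0 -0.008" --pt "-0.2135 0.032 0.012 -0.0259 0 -0.008" --grip 0.04

```text
time_s: 41.8
eef_pos: [0.5951, 0.3613, 0.1967]
tool_rot: [-0.011, 1.0, -0.001, -0.002]
ft_force: [0.1, -0.1, -0.5]
finger_gap: 0.0402
```

```bash
python3 - <<'E'
from h import *
go(.5935,.361,.1214,.025-np.pi)
E
```

```text
t 41.8 at [0.5951 0.3613 0.1967] yaw -3.119 row [0.0014, -0.0001, 0.0753, -0.0016, -0.0031, -0.0027]
```

Call:
jog_arm --pt "0.0014 0 0.03 0 -0.003 0" --pt "0.0014 0 0.055 0 -0.003 0" --pt "0.0014 0 0.07 0 -0.003 0" --pt "0.0014 0 0.0753 0 -0.003 0" --pt "0.0014 0 0.0753 0 -0.003 0"

```text
time_s: 42.22
eef_pos: [0.5918, 0.3606, 0.1197]
tool_rot: [-0.011, 1.0, -0.002, -0.002]
ft_force: [-0.2, 0.7, -0.1]
finger_gap: 0.0399
```

Call:
jog_arm --pt "0 0 0 0 0 0" --pt "0 0 0 0 0 0" --pt "0 0 0 0 0 0" --pt "0 0 0 0 0 0" --pt "0 0 0 0 0 0" --pt "0 0 0 0 0 0" --grip 0.005 --force 25

```text
time_s: 42.72
eef_pos: [0.5927, 0.3609, 0.1209]
tool_rot: [-0.011, 1.0, -0.001, -0.001]
ft_force: [0.7, -0.2, 3.5]
finger_gap: 0.0131
```

```bash
python3 - <<'E'
from h import *
o=observe();e=o["eef_pos"];print(o["finger_gap"],o["ft_force"],e)
M=R.from_quat(o["tool_rot"]);b=R.from_euler("z",.025)
P=lambda th:(lambda f:b.apply([f[0],0,f[1]]))((-.068*np.cos(th)+.065*np.sin(th),.068*np.sin(th)+.065*np.cos(th)))
for th in np.arange(1.5,-.01,-.1):
    d=M.inv().apply(P(th)+[.454,.3587,.1197]-P(0)-e); print(round(th,1),np.round(d,4).tolist())
E
```

```text
0.01307581852992882 [ 0.73966358 -0.17722689  3.47148789] [0.59267726 0.36089017 0.12091029]
1.5 [0.0107, 0.0012, -0.0062]
1.4 [0.0182, 0.0012, -0.0118]
1.3 [0.0263, 0.0012, -0.0167]
1.2 [0.0348, 0.0011, -0.0207]
1.1 [0.0436, 0.0011, -0.0238]
1.0 [0.0528, 0.0011, -0.0261]
0.9 [0.0621, 0.0011, -0.0274]
0.8 [0.0715, 0.001, -0.0278]
0.7 [0.0809, 0.001, -0.0272]
0.6 [0.0901, 0.001, -0.0257]
0.5 [0.0992, 0.001, -0.0233]
0.4 [0.108, 0.001, -0.02]
0.3 [0.1165, 0.001, -0.0158]
0.2 [0.1244, 0.001, -0.0109]
0.1 [0.1319, 0.0009, -0.0051]
-0.0 [0.1387, 0.0009, 0.0014]
```

Call:
jog_arm --pt "0.005 0 -0.003 0 0 0" --pt "0.0107 0 -0.0062 0 0 0" --pt "0.0182 0 -0.0118 0 0 0" --pt "0.0263 0 -0.0167 0 0 0" --pt "0.0348 0 -0.0207 0 0 0" --pt "0.0436 0 -0.0238 0 0 0" --pt "0.0528 0 -0.0261 0 0 0" --pt "0.0621 0 -0.0274 0 0 0" --pt "0.0715 0 -0.0278 0 0 0" --pt "0.0809 0 -0.0272 0 0 0" --pt "0.0901 0 -0.0257 0 0 0" --pt "0.0992 0 -0.0233 0 0 0" --pt "0.108 0 -0.02 0 0 0" --pt "0.1165 0 -0.0158 0 0 0" --pt "0.1244 0 -0.0109 0 0 0" --pt "0.1319 0 -0.0051 0 0 0" --pt "0.1387 0 0.0014 0 0 0" --pt "0.1389 0 0.004 0 0 0" --pt "0.1389 0 0.006 0 0 0" --pt "0.1389 0 0.006 0 0 0"

```text
time_s: 44.38
eef_pos: [0.4518, 0.3588, 0.1205]
tool_rot: [-0.012, 1.0, 0.001, -0.0]
ft_force: [-11.9, -0.7, 26.5]
finger_gap: 0.0132
```

```bash
python3 - <<'E'
from h import *
o=observe();print(o["finger_gap"],o["ft_force"],o["eef_pos"])
E
```

```text
0.013173515626233636 [-11.9161348   -0.71441391  26.45105684] [0.4517891  0.35875936 0.12046924]
```

The guard is down on its stop (26 N). Release, rise and park to the left, clear of both views.

Call:
jog_arm --pt "0 0 0 0 0 0" --pt "0 0 0 0 0 0" --pt "0 0 0 0 0 0" --pt "0 0 0 0 0 0" --pt "0 0 -0.03 0 0 0" --pt "0 0 -0.06 0 0 0" --pt "0 0 -0.1 0 0 0" --pt "0.04 0.02 -0.13 0 0 0" --pt "0.08 0.04 -0.13 0 0 0" --pt "0.12 0.06 -0.13 0 0 0" --pt "0.16 0.08 -0.13 0 0 0" --pt "0.2 0.1 -0.13 0 0 0" --pt "0.23 0.12 -0.13 0 0 0" --pt "0.26 0.14 -0.13 0 0 0" --pt "0.28 0.16 -0.13 0 0 0" --pt "0.28 0.16 -0.13 0 0 0" --pt "0.28 0.16 -0.13 0 0 0" --grip 0.04

```text
time_s: 45.8
eef_pos: [0.1662, 0.5124, 0.2498]
tool_rot: [-0.014, 1.0, -0.0, -0.0]
ft_force: [-0.5, -0.5, 0.2]
finger_gap: 0.0399
```

```bash
python3 - <<'E'
from h import *
o=observe();print(o["eef_pos"],o["ft_force"],o["qvel"].max())
t=read_camera("top");s=read_camera("side");t0=cv2.imread("pics/top0.png")[:,:,::-1]
f=lambda i,u,v,a,b,W,H:cv2.resize(i[v:v+b,u:u+a,::-1],(W,H),interpolation=cv2.INTER_CUBIC)
cv2.imwrite("pics/z.png",np.vstack([np.hstack([f(t,210,145,150,115,400,300),f(s,205,175,150,125,400,300)]),np.hstack([f(t,355,185,75,75,200,200),f(s,270,115,75,75,200,200),f(t,125,180,70,60,200,200),f(s,225,315,100,90,200,200)])]))
cv2.imwrite("pics/topE.png",t[:,:,::-1])
d=(cv2.absdiff(cv2.GaussianBlur(t,(5,5),0),cv2.GaussianBlur(t0,(5,5),0)).max(2)>45).astype(np.uint8); d[:,:]*=1
n,l,st,c=cv2.connectedComponentsWithStats(d);print([st[i].tolist() for i in range(1,n) if st[i,4]>20])
E
```

```text
[0.1662116  0.51236493 0.24975793] [-0.53400086 -0.45432137  0.18252331] 0.0036560010166390836
[[230, 174, 14, 8, 69], [245, 181, 5, 23, 64], [322, 182, 14, 4, 40], [275, 184, 17, 6, 80], [324, 193, 5, 5, 23], [272, 209, 16, 20, 102], [231, 213, 17, 7, 93], [395, 216, 10, 10, 76], [390, 238, 13, 8, 80], [240, 299, 140, 23, 1532], [57, 308, 167, 104, 8194], [352, 321, 41, 46, 1541], [0, 322, 86, 85, 3203], [241, 324, 11, 11, 76], [252, 331, 12, 9, 79], [478, 334, 50, 31, 707], [533, 334, 12, 7, 59], [265, 336, 13, 10, 88], [457, 341, 103, 60, 2494], [281, 343, 35, 16, 298], [262, 357, 15, 7, 59], [308, 365, 145, 55, 2118], [285, 369, 21, 35, 308], [307, 381, 6, 6, 26], [241, 412, 8, 8, 43], [82, 414, 32, 6, 119]]
```

View pics/z.png

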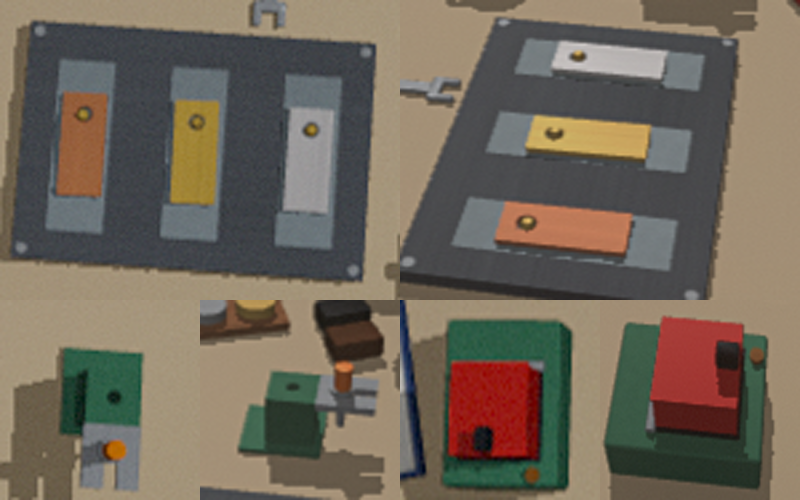

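The final picture shows all three plates flat over their dowels, the pin hanging upright in the fork with the bore empty, and the guard shut. I'll wait a moment, then check plate angles and any late knock numerically.

Call:
jog_arm --pt "0 0 0 0 0 0" --pt "0 0 0 0 0 0" --pt "0 0 0 0 0 0" --pt "0 0 0 0 0 0" --pt "0 0 0 0 0 0" --pt "0 0 0 0 0 0" --pt "0 0 0 0 0 0" --pt "0 0 0 0 0 0" --pt "0 0 0 0 0 0" --pt "0 0 0 0 0 0" --pt "0 0 0 0 0 0" --pt "0 0 0 0 0 0" --pt "0 0 0 0 0 0" --pt "0 0 0 0 0 0" --pt "0 0 0 0 0 0" --pt "0 0 0 0 0 0" --pt "0 0 0 0 0 0" --pt "0 0 0 0 0 0" --pt "0 0 0 0 0 0" --pt "0 0 0 0 0 0"

```text
time_s: 47.57
eef_pos: [0.1683, 0.5114, 0.25]
tool_rot: [-0.012, 1.0, -0.0, -0.0]
ft_force: [0.9, 0.6, -0.8]
finger_gap: 0.0398
```

```bash
python3 - <<'E'
from h import *
t=read_camera("top");e=cv2.imread("pics/topE.png")[:,:,::-1]
print("change since",(cv2.absdiff(cv2.GaussianBlur(t,(5,5),0),cv2.GaussianBlur(e,(5,5),0)).max(2)>30).sum())
c=t.astype(int);r,g,b=c[:,:,0],c[:,:,1],c[:,:,2]
M={"cop":(r-g>40)&(r-b>60),"brass":(r-b>80)&(abs(r-g)<60),"alu":(c.min(2)>135)&(c.max(2)-c.min(2)<25)}
for n,u0 in (("cop",225),("brass",268),("alu",310)):
    m=np.zeros(M[n].shape,np.uint8);m[165:235,u0:u0+32]=M[n][165:235,u0:u0+32]
    k,l,s,_=cv2.connectedComponentsWithStats(m);i=1+np.argmax(s[1:,4])
    p=np.argwhere(l==i)[:,::-1]; q=np.array([w("top",*a,.028)[:2] for a in p]); 
    v=np.linalg.eigh(np.cov(q.T))[1][:,1]; v*=np.sign(v[0]); print(n,"yaw",v[1]/v[0],"mean",q.mean(0).round(4),len(p))
E
```

```text
change since 193
cop yaw -0.04239408746843396 mean [0.5291 0.1259] 601
brass yaw -0.04156652044236609 mean [ 0.5222 -0.0021] 589
alu yaw -0.05567449941145284 mean [ 0.5163 -0.1317] 595
```

```bash
python3 - <<'E'
from h import *
t=read_camera("top");e=cv2.imread("pics/topE.png")[:,:,::-1]
d=(cv2.absdiff(cv2.GaussianBlur(t,(5,5),0),cv2.GaussianBlur(e,(5,5),0)).max(2)>30);ys,xs=np.where(d)
print(xs.min(),xs.max(),ys.min(),ys.max(),d[:295].sum()) if len(xs) else 0
if d[:295].sum()==0: print(finish_job())
E
```

```text
25 88 321 402 0
the job is handed in; nothing more can be done
None
```

The job is done in the order asked and handed in after about 48 s of robot time.

- **Plates:** all three lie flat over their dowels. Their measured yaws are -0.042, -0.042 and -0.056 rad, against a deck yaw of about -0.05.
- **Lock pin:** it hangs upright by its flange in the side notch, and the bore is empty.
- **Guard and toggle:** with the guard lifted I pushed the toggle to its far stop. The ball was then within about 1 px of the "on" position. The guard was closed onto its stop afterwards.
- **Rest of the bench:** the first-to-last picture comparison shows only the parts I moved, plus changes in the arm and foreground area at the bottom, which I did not sort out item by item. Nothing moved on the deck or around the boxes in the last two seconds, and no late knock to a plate was seen.

**What went wrong on the way:**
- The copper plate slipped out of a first grip and flipped up on its edge, because joint 6 had run up to its range limit. It read 3.139 against 3.14, and I never saw it beyond.
- To recover, I turned the tool half round. The plate was held up to about 20 mm off the deck for a moment, then tilted down over its dowel.
- The highest wrist force I saw was 36 N, from the plate pressing against something, probably its dowel.
- I could not check directly which face of the copper plate is up. From how it rolled, it should be the original top face.

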